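Unstack the tool trays and make up two router kits

TASK

Make up two router kits. First lift the empty blue tray by its handle straight up out of the red tray it is nested in, without shifting the red tray, and set it centred on the dark mat, its handle in line with the mat's shorter sides. Then lay the blue-banded cutter flat in the blue tray with the slotted collet standing upright on the other side of the handle, and the red-banded cutter flat in the red tray with the spindle nut standing upright on the other side of the rib; leave the tape measure, the hex key and the roll of tape where they are.

Things in the scene. Friction and masses are not known exactly. Their poses are not given: they have to be found in the camera images.
- red_tray: red loose tray under the blue one, 0.6 kg. Foot 139 x 163 mm (x, y); walls 28 mm high, 3 mm thick, flaring 8 degrees out (147 x 171 mm over the top). Floor top at z = 4 mm. A rib along x at y = 0, 3 mm thick, up to z = 22 mm, splits it into halves at +y and -y, each floor 133 x 77 mm (x, y), centred at y = +-40 mm. Origin: centre of underside, z up
- blue_tray: blue loose tray, 0.3 kg, nested in the red one at the start with 1.5 mm play, axes parallel. Foot 130 x 154 mm (x, y), walls 30 mm high, flared. Floor top z = 4 mm. Divider along x at y = 0, 12 mm thick, carries a grey handle bar along x, 76 mm long, 12 thick, z = 30 to 56 mm: pinch it across y. Halves at +y and -y, floors 124 x 68 mm centred at y = +-40 mm. Origin: centre of underside, z up
- mat: dark rubber mat fixed to the bed, 170 x 195 x 3 mm (x by y by z), place of the blue tray; its shorter sides run along x. Origin: centre of its underside, so its top is at z = 3 mm
- red_cutter: router cutter with a red band, lying flat on the bed between the trays and the mat, 72 mm long along its y, 13 mm thick, 0.07 kg. Origin: underside, middle of its length
- blue_cutter: router cutter with a blue band, lying flat on the bed between the trays and the mat, 72 mm long along its y, 13 mm thick, 0.07 kg. Origin: underside, middle of its length
- collet: light grey spring collet with black slots, standing upright, 26 mm across at the collar near its top, tapering downwards, 37 mm high, 0.06 kg. Origin: centre of its underside, z up
- nut: white and black round spindle nut, standing upright, 50 mm across, 28 mm high, 0.26 kg. Origin: centre of its underside, z up
- measure: yellow tape measure, 38 x 90 x 66 mm, beyond the work; a bystander. Origin: about the centre of its underside
- hex_key: black hex key, 36 x 99 x 9 mm, beyond the work; a bystander. Origin: centre of its underside's outline
- tape_roll: roll of masking tape, 110 mm across, 24 mm high, beyond the work on the right; a bystander. Origin: centre of its underside
There are look-alikes about, which are no part of the job. Leave any orange look-alike of the blue_cutter alone.

How it is judged:
By the outcome, as a careful person would: the job done as asked, in the order asked, and still so for the second after the job is handed in, with the robot touching nothing.
It also fails if it takes over 134 s, if anything falls off the work surface, if the arm or the gripper's body presses on something with over 40 N, if the wrist force passes 120 N, or if a joint passes its speed limit or range.

ROBOT

A 7-joint arm with a two-finger parallel gripper is mounted at the origin on a cart in front of the work surface, level with it; the furniture and walls round the work are solid. World frame = base frame: x ahead of the robot, y to its left, z up, the work surface at z = 0. Lengths are in m, angles in rad, forces in N, time in s.
With the tool pointing down it reaches from about 0.35 to 0.775 m from the base axis. Payload 3.1 kg.
Tool frame: the origin (TCP) lies midway between the tips of the shut fingers; the grasp point (between the pads) lies 19 mm behind it; z points along the fingers, y is the line along which they close (so a half turn about z gives the same grasp; the last joint's range is limited). The gripper opens to 85 mm and grips with 20 to 120 N. Pads are 22 mm wide; open, the fingers measure 114 mm over their backs; the gripper's body (76 mm by 85 mm) begins 54 mm behind the grasp point. The pads swing forward as they close: fully open they stand 13 mm farther back than shut.
Start: joints at [-1.156, 0.311, 0.014, 1.512, -0.004, 1.319, -0.027], TCP at [0.243, 0.494, 0.207] pointing down, gripper open.
Joint ranges: [-2.7, 2.7], [-0.3, 1.91], [-1.27, 1.3], [0.12, 2.57], [-1.44, 4.58], [0.2, 2.03], [-3.05, 3.05]. Speed limits (rad/s): [2.79, 2.79, 3.14, 3.14, 3.14, 3.14, 3.14].

INTERFACE

Orientations are given as [roll, pitch, yaw] about the fixed x, y, z axes, in that order (R = Rz(yaw) Ry(pitch) Rx(roll)).
In Python, from cell import get_state, capture, finish_job gives the robot as it stands. The module is installed in compiled form; this text tells all that it offers.
- The arm moves only by the tool send_rows, never from a script. Its argument "deltas" is a list of rows, each a list of 3 entries, a list of its own where there are three numbers: the turn, a rotation vector about the tool's x, y, z in rad, then the shift along the tool's x, y, z in mm, then the opening, from -1 (shut) to 1 (fully open). A call has 1 to 5 rows; each row shifts and turns the commanded pose from where the row before left it, along the tool's axes as they then stand; what a row does not reach is not made up. A row lasts 1/8 s, in which the tool goes at most 62.5 mm and 10.7 degrees, less where a joint would pass 70% of its speed; a pose out of reach is approached as far as the arm can. A call is refused whole if a number of a shift passes 62.5 or a number of a turn 0.188, either way. A call with a gripper value outside its range is refused whole. The fingers move at their own pace and stop on an object; "force" is the grip in N (left out, the last holds). Time passes only in rows, so rows that do not move let the fingers close. It gives the time, the measured TCP pose, the force, the opening and the grip force at its end, in the units of the state.
- get_state(): the state, without advancing time (a new reading comes with each control period).
- capture(name): name is "scene" or "top" or "wrist"; returns a dict with "frame" (384x512x3 uint8, red, green, blue), "fx", "fy", "cx", "cy" (pixels), "world_from_camera" (4x4, takes a point from camera to world coordinates). Camera axes: x right, y up, looking along -z (the intrinsics and any distortion apply to the point x, -y, -z); pixel columns grow to the right and rows downward; lengths in m; the calibration is good to about 2 mm. The wrist camera is an equidistant fisheye: a pixel r from the principal point sees the ray r / f radians off the axis. A picture is of the moment at which its call begins. There is no depth.
- finish_job(): hands the job in; it is judged then, once.
The state is a dict: "t": time; "joint_positions": joint angles; "qvel": joint speeds; "tau": joint torques, N m; "position": TCP position; "tool_rot": TCP orientation; "contact_force": force on the tool from outside, world axes, zero at the start; "torque": the same for the moment, N m; "finger_gap": finger opening in m; "gripper_force": force on a finger pad.
Only numpy, scipy, OpenCV 4.12 (cv2) and the standard library are available. Lean on these libraries where they do the work, as an engineer would, in place of code of your own. Each camera call takes 0.05 s, during which the arm holds its last target. There are 200 camera calls.

## Working session

There is one attempt and no reset: what is moved stays moved. The work goes in short steps, Python scripts to look and compute and a tool call to move; the robot and the scene stay as the last step left them, time stands still between calls to the robot, and variables do not carry over. Pictures are saved under pics/ and viewed, at most 14 in all, crops included, and the job is handed in when it is done.

Besides the shell and the picture viewer there is one more tool, called after "Request:" by a JSON object that holds its "method" and its "body", one argument or row to a line. send_rows: Moves the arm, as the interface text tells. Its arguments: {"type":"object","properties":{"deltas":{"type":"array"},"force":{"type":"number"}},"required":["deltas"]}

```bash
mkdir -p pics; cat > h.py <<'E'
import numpy as np, cv2
from cell import get_state, capture, finish_job
from scipy.spatial.transform import Rotation as R
def grab(n,fn=None):
    c=capture(n); 
    if fn: cv2.imwrite('pics/'+fn,c['frame'][:,:,::-1])
    return c
def ray(c,u,v,fish=False):
    x=(u-c['cx'])/c['fx']; y=(v-c['cy'])/c['fy']
    if fish:
        r=np.hypot(x,y); s=np.sin(r)/max(r,1e-9); d=np.array([x*s,-y*s,-np.cos(r)])
    else: d=np.array([x,-y,-1.])
    T=np.array(c['world_from_camera']); return T[:3,3],T[:3,:3]@d
def plane(c,u,v,z,fish=False):
    o,d=ray(c,u,v,fish); return o+d*(z-o[2])/d[2]
def proj(c,p):
    T=np.array(c['world_from_camera']); q=T[:3,:3].T@(np.array(p)-T[:3,3]); 
    return c['cx']+c['fx']*q[0]/-q[2], c['cy']+c['fy']*-q[1]/-q[2]
E
python3 - <<'E'
from h import *
s=get_state(); print({k:np.round(v,3).tolist() for k,v in s.items()})
a=grab('scene'); b=grab('top'); w=grab('wrist')
for c in(a,b,w): print(c['fx'],c['cx'],c['cy'],np.round(c['world_from_camera'],3).tolist(),[k for k in c])
for n,c in(('s',a),('t',b)):
    cv2.imwrite(f'pics/{n}0.png',cv2.resize(c['frame'][:,:,::-1],(800,600),interpolation=cv2.INTER_CUBIC))
np.save('top0.npy',b['frame']);np.save('scene0.npy',a['frame'])
E
```

```text
{'t': 0.0, 'joint_positions': [-1.156, 0.312, 0.014, 1.513, -0.004, 1.319, -0.027], 'qvel': [-0.0, -0.001, -0.001, -0.001, 0.001, -0.002, -0.0], 'tau': [0.0, -37.991, 0.146, -23.059, 0.012, 0.013, 0.0], 'position': [0.242, 0.493, 0.206], 'tool_rot': [-3.139, 0.0, 2.685], 'contact_force': [0.381, 0.181, 0.152], 'torque': [-0.011, -0.057, -0.012], 'gripper_force': 0.0, 'finger_gap': 0.086}
376.25089817816206 253.94563751076794 187.65545484034698 [[0.777, 0.48, -0.407, 0.223], [-0.629, 0.577, -0.521, -0.423], [-0.016, 0.661, 0.75, 0.7], [0.0, 0.0, 0.0, 1.0]] ['frame', 'fx', 'fy', 'cx', 'cy', 'world_from_camera']
463.8206649072621 259.4920048714019 188.82787812162792 [[-0.023, 0.991, -0.132, 0.404], [-1.0, -0.024, -0.001, 0.046], [-0.004, 0.132, 0.991, 1.427], [0.0, 0.0, 0.0, 1.0]] ['frame', 'fx', 'fy', 'cx', 'cy', 'world_from_camera']
297.3186396354542 256.59057835515847 191.36001615012748 [[0.441, -0.867, -0.231, 0.184], [0.898, 0.425, 0.115, 0.523], [-0.001, -0.258, 0.966, 0.373], [0.0, 0.0, 0.0, 1.0]] ['frame', 'fx', 'fy', 'cx', 'cy', 'world_from_camera']
```

View pics/t0.png

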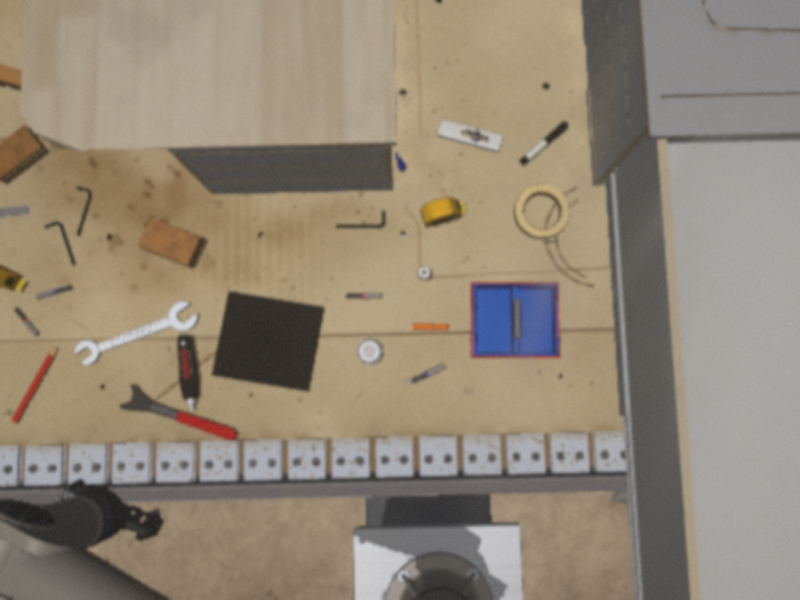

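View pics/s0.png

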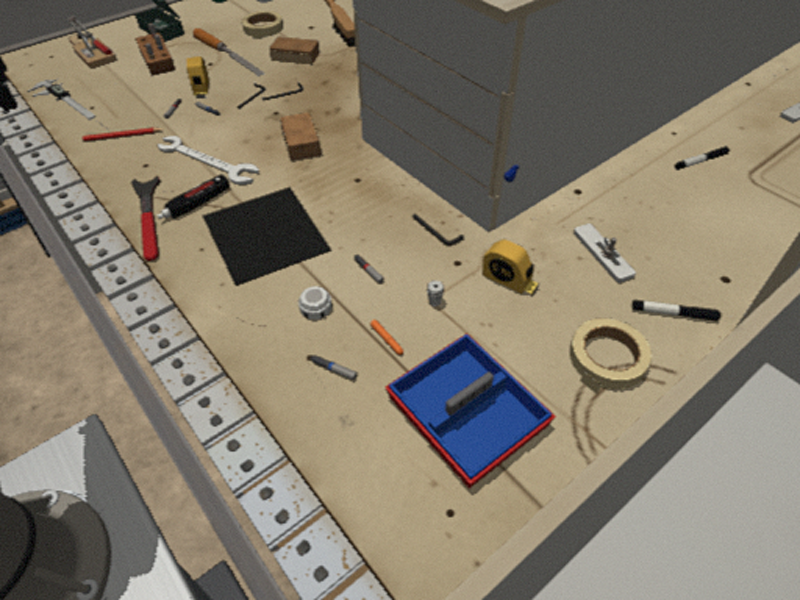

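The top view (800x600 px) shows:
- Nested trays at (515,320), handle (516,320).
- Mat at (268,340).
- Red cutter at (365,296) and blue cutter at (426,373).
- Collet at (424,273) and nut at (370,351).

Possible look-alikes:
- The orange cutter at (431,327), and the cutters at the far left, (55,292) and (27,321), which are not between the trays and the mat.
- Of the candidates for blue_cutter, (426,373) shows a blue band in the scene view at (335,367).
- For red_cutter, (365,296) shows a red band.

```bash
cat > m.py <<'E'
from h import *
c=grab('top');f=c['frame'];a=grab('scene')
hsv=cv2.cvtColor(f,cv2.COLOR_RGB2HSV)
def big(mask,box):
    m=np.zeros_like(mask);x0,y0,x1,y1=box;m[y0:y1,x0:x1]=mask[y0:y1,x0:x1]
    cs,_=cv2.findContours(m,cv2.RETR_EXTERNAL,cv2.CHAIN_APPROX_NONE)
    return max(cs,key=cv2.contourArea)
def rect(cnt,z):
    P=np.array([plane(c,u,v,z)[:2]*1000 for u,v in cnt[:,0]],np.float32)
    r=cv2.minAreaRect(P); return [np.round(x,1) for x in r], np.round(P.mean(0),1)
V=hsv[...,2]
print('mat',rect(big(((V<60)*255).astype(np.uint8),(130,180,215,255)),.003))
tr=(((hsv[...,1]>150)&((hsv[...,0]<8)|(hsv[...,0]>100)))*255).astype(np.uint8)
print('tray outer',rect(big(tr,(290,170,370,240)),.028))
bl=(((hsv[...,1]>130)&(hsv[...,0]>100)&(hsv[...,0]<130))*255).astype(np.uint8)
print('blue',rect(big(bl,(290,170,370,240)),.034))
gr=((hsv[...,1]<90)*255).astype(np.uint8)
print('handle',rect(big(gr,(322,180,340,228)),.056))
# objects by difference from wood colour (median)
def obj(name,box,z):
    x0,y0,x1,y1=box; sub=f[y0:y1,x0:x1].astype(int); med=np.median(sub.reshape(-1,3),0)
    lab=cv2.cvtColor(f,cv2.COLOR_RGB2LAB).astype(int)
    s=lab[y0:y1,x0:x1]; d=np.linalg.norm(s-np.median(s.reshape(-1,3),0),axis=2)
    m=np.zeros(f.shape[:2],np.uint8); m[y0:y1,x0:x1]=(d>22)*255
    print(name,rect(big(m,(0,0,512,384)),z))
obj('redc',(214,180,252,199),.007);obj('bluec',(255,226,290,252),.007)
obj('nut',(222,211,252,238),.028);obj('collet',(262,165,282,182),.037)
obj('orange',(258,200,292,218),.007)
cr=lambda x0,y0,x1,y1,k:cv2.resize(np.ascontiguousarray(f[y0:y1,x0:x1,::-1]),None,fx=k,fy=k,interpolation=cv2.INTER_CUBIC)
A=cr(210,160,310,255,5);g=a['frame']
B=cv2.resize(np.ascontiguousarray(g[150:250,190:300,::-1]),(523,475),interpolation=cv2.INTER_CUBIC)
cv2.imwrite('pics/c1.png',cv2.resize(np.hstack([A,B]),(800,372)))
E
python3 m.py
```

```text
mat ([array([510.6, 320.5]), array([185.2, 159.6]), np.float64(78.9)], array([510.2, 320.4], dtype=float32))
tray outer ([array([ 539.3, -121.4]), array([ 63.9, 119.3]), np.float64(87.9)], array([ 540.2, -120. ], dtype=float32))
blue ([array([ 538.2, -138.8]), array([106. , 125.1]), np.float64(87.9)], array([ 546. , -139.9], dtype=float32))
handle ([array([ 538.3, -162.5]), array([14.8, 74.7]), np.float64(87.5)], array([ 536.2, -162. ], dtype=float32))
redc ([array([595.1, 130.5]), array([71.1, 12.5]), np.float64(88.6)], array([595.4, 130.5], dtype=float32))
bluec ([array([439.7,   7.8]), array([14.6, 72.3]), np.float64(23.5)], array([439.6,   8. ], dtype=float32))
nut ([array([482.6, 116. ]), array([45.2, 42.2]), np.float64(88.9)], array([484. , 115.4], dtype=float32))
collet ([array([626.6,  -1.3]), array([11.5, 20.5]), np.float64(57.8)], array([ 6.27e+02, -6.00e-01], dtype=float32))
orange ([array([526.7,   3. ]), array([ 20.9, 101.3]), np.float64(0.4)], array([524. ,   4.2], dtype=float32))
```

View pics/c1.png

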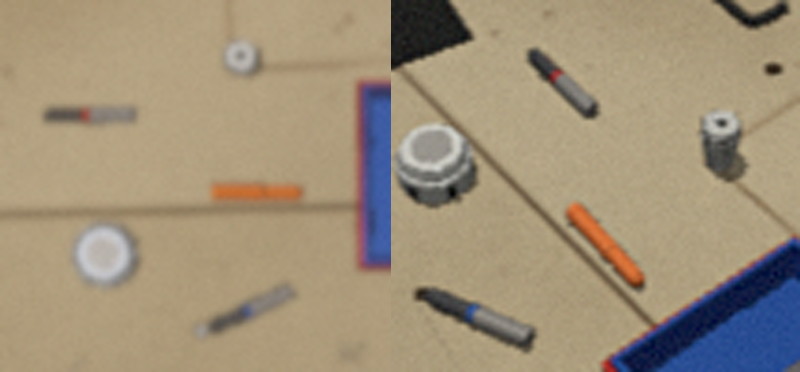

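The crop confirms the choice. The red-banded cutter is at crop (85,114), the blue-banded one at (245,312), and the orange look-alike at (257,192) will be left alone. Next I write a row planner and go above the trays.

```bash
cat >> h.py <<'E'
def plan(x,y,z,yaw=None,st=None):
    """print the turn about tool z and the tool-frame shift (mm) to reach TCP (mm, rad)"""
    s=st or get_state(); r=R.from_euler('xyz',s['tool_rot']); p=np.array(s['position'])*1000
    y0=s['tool_rot'][2]; yt=y0 if yaw is None else yaw
    rt=R.from_euler('xyz',[np.pi,0,yt]); rv=(r.inv()*rt).as_rotvec()
    sh=rt.inv().apply(np.array([x,y,z])-p)
    print('at',np.round(p,1),'rot',np.round(s['tool_rot'],4),'| turn',np.round(rv,4),'shift',np.round(sh,1),'len',round(np.linalg.norm(sh)),
     'gap',round(s['finger_gap']*1000,1),'F',np.round(s['contact_force'],1),'t',round(s['t'],2))
    return rv,sh
E
python3 - <<'E'
from h import *
plan(538,-162,207,3.10)
E
```

```text
at [242.4 493.3 206.2] rot [-3.1404  0.      2.6849] | turn [-1.100e-03 -2.000e-04 -4.151e-01] shift [-322.6 -642.4   -0.8] len 719 gap 85.6 F [-0.7 -0.2 -0.1] t 0.25
```

Request:
{"method": "send_rows", "body": {
  "deltas": [
    [[0,0,-0.138],[0,0,0],1],
    [[0,0,-0.138],[0,0,0],1],
    [[0,0,-0.139],[0,0,0],1],
    [[0,0,0],[-27,-53.5,0],1],
    [[0,0,0],[-27,-53.5,0],1]
  ]
}}

```text
t: 0.88
position: [0.2925, 0.3834, 0.2064]
tool_rot: [-3.141, 0.0, 3.102]
contact_force: [1.0, 0.7, 0.6]
finger_gap: 0.0854
gripper_force: 0.0
```

Request:
{"method": "send_rows", "body": {
  "deltas": [
    [[0,0,0],[-27,-53.5,0],1],
    [[0,0,0],[-27,-53.5,0],1],
    [[0,0,0],[-27,-53.5,0],1],
    [[0,0,0],[-27,-53.5,0],1],
    [[0,0,0],[-27,-53.5,0],1]
  ]
}}

```text
t: 1.5
position: [0.4164, 0.1098, 0.2069]
tool_rot: [3.141, 0.001, 3.1]
contact_force: [0.4, 0.1, 0.5]
finger_gap: 0.0854
gripper_force: 0.0
```

Request:
{"method": "send_rows", "body": {
  "deltas": [
    [[0,0,0],[-27,-53.5,0],1],
    [[0,0,0],[-27,-53.5,0],1],
    [[0,0,0],[-27,-53.5,0],1],
    [[0,0,0],[-27,-53.5,0],1],
    [[0,0,0],[-27,-53.5,0],1]
  ]
}}

```text
t: 2.12
position: [0.5403, -0.1627, 0.2067]
tool_rot: [3.141, 0.001, 3.101]
contact_force: [1.1, 0.2, 0.5]
finger_gap: 0.0854
gripper_force: 0.0
```

```bash
python3 - <<'E'
from h import *
plan(538,-162,207,3.10)
w=grab('wrist');np.save('w1.npy',w,allow_pickle=True)
print(np.round(w['world_from_camera'],3).tolist())
cv2.imwrite('pics/w1.png',cv2.resize(w['frame'][:,:,::-1],(800,600),interpolation=cv2.INTER_CUBIC))
E
```

```text
at [ 540.3 -162.7  206.7] rot [3.1412e+00 6.0000e-04 3.1007e+00] | turn [0.0004 0.0006 0.0007] shift [ 2.3  0.6 -0.3] len 2 gap 85.4 F [1.1 0.2 0.5] t 2.12
[[0.041, -0.965, -0.259, 0.475], [0.999, 0.039, 0.009, -0.16], [0.001, -0.259, 0.966, 0.374], [0.0, 0.0, 0.0, 1.0]]
```

View pics/w1.png

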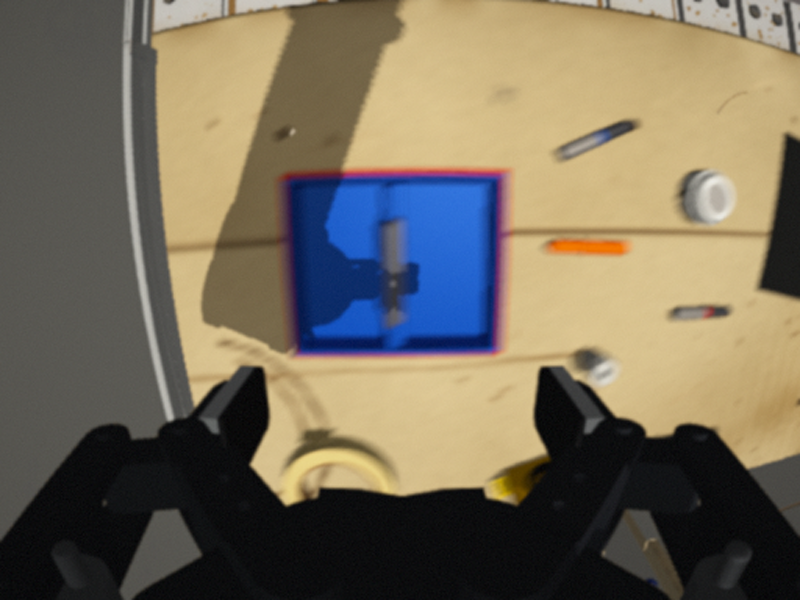

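The wrist view shows the nested trays with red-rim corners at about (285,172) and (500,355), and the handle from (393,222) to (395,325). The blue cutter is at (597,140), the nut at (712,197), the red cutter at (700,312) and the collet at (600,367). I'll measure from it.

```bash
cat > m2.py <<'E'
from h import *
w=np.load('w1.npy',allow_pickle=True).item();f=w['frame']
hsv=cv2.cvtColor(f,cv2.COLOR_RGB2HSV).astype(int);H,S,V=hsv[...,0],hsv[...,1],hsv[...,2]
lab=cv2.cvtColor(f,cv2.COLOR_RGB2LAB).astype(int)
def cnt(m,box):
    x0,y0,x1,y1=box;k=np.zeros(f.shape[:2],np.uint8);k[y0:y1,x0:x1]=m[y0:y1,x0:x1]*255
    cs,_=cv2.findContours(k,cv2.RETR_EXTERNAL,cv2.CHAIN_APPROX_NONE);return max(cs,key=cv2.contourArea)
def rect(n,c,z):
    P=np.array([plane(w,u,v,z,True)[:2]*1000 for u,v in c[:,0]],np.float32)
    r=cv2.minAreaRect(P);print(n,np.round(r[0],1),np.round(r[1],1),round(r[2],1))
red=((H<8)|(H>168))&(S>110); blue=(H>100)&(H<135)&(S>110)
box=(165,95,345,240)
for z in(.028,.032): rect('tray',cnt(red|blue|((H>135)&(S>80)),box),z)
rect('blue',cnt(blue,box),.034)
rect('handle',cnt((S<110),(225,130,285,222)),.060)
wood=np.median(lab[60:75,200:300].reshape(-1,3),0);wood=np.median(lab[150:200,325:345].reshape(-1,3),0)
d=np.linalg.norm(lab-wood,axis=2)
for n,b,z in(('bluec',(345,70,415,108),.0065),('redc',(420,185,475,212),.0065),('nut',(430,100,480,148),.028),('colmask',(365,218,400,252),.037)):
    rect(n,cnt(d>28,b),z)
# collet bright top
c=cnt((V>150)&(S<45),(365,218,400,252));rect('collet top',c,.037)
c=cnt((V>150)&(S<45),(430,100,480,148));rect('nut top',c,.028)
E
python3 m2.py
```

```text
tray [ 541.5 -166.1] [174.4 145.5] 88.2
tray [ 540.7 -166.1] [172.4 143.8] 88.2
blue [ 541.9 -167.5] [154.3 136.5] 88.5
handle [ 541.7 -166.3] [73.  14.8] 1.5
bluec [441.7   5.9] [14.4 88.9] 23.8
redc [597.7 125.6] [83.2 15.8] 87.4
nut [485.7  92.5] [46.2 52.6] 66.7
colmask [623.1 -11.2] [29.9 29.1] 45.1
collet top [637.8   7. ] [21.7 23.2] 37.5
nut top [487.2 113.4] [46.7 43.1] 2.9
```

Request:
{"method": "send_rows", "body": {
  "deltas": [
    [[0,0,-0.009],[-0.5,-2.3,0],1],
    [[0,0,0],[0,0,58],1],
    [[0,0,0],[0,0,58],1],
    [[0,0,0],[0,0,58],0],
    [[0,0,0],[0,0,0],-0.35]
  ],
  "force": 20
}}

```text
t: 2.8
position: [0.5351, -0.1596, 0.0284]
tool_rot: [3.137, -0.012, 3.111]
contact_force: [-0.0, -0.9, 0.1]
finger_gap: 0.0515
gripper_force: 0.0
```

Request:
{"method": "send_rows", "body": {
  "deltas": [
    [[0,0,0],[0,0,0],-0.35],
    [[0,0,0],[0,0,0],-0.35],
    [[0,0,0],[0,0,0],-0.35]
  ]
}}

```text
t: 3.18
position: [0.5417, -0.1641, 0.035]
tool_rot: [-3.141, 0.004, 3.109]
contact_force: [0.3, -0.6, -0.0]
finger_gap: 0.028
gripper_force: 0.0
```

```bash
python3 - <<'E'
from h import *
plan(541,-165,31,3.11)
w=grab('wrist');np.save('w2.npy',w,allow_pickle=True)
f=w['frame'][130:380,150:370,::-1]
cv2.imwrite('pics/w2.png',cv2.resize(np.ascontiguousarray(f),(528,600),interpolation=cv2.INTER_CUBIC))
E
```

```text
at [ 541.7 -164.1   35. ] rot [-3.141   0.0044  3.109 ] | turn [-0.0006  0.0044 -0.001 ] shift [ 0.6 -0.9  4. ] len 4 gap 28.0 F [ 0.3 -0.6 -0. ] t 3.17
```

View pics/w2.png

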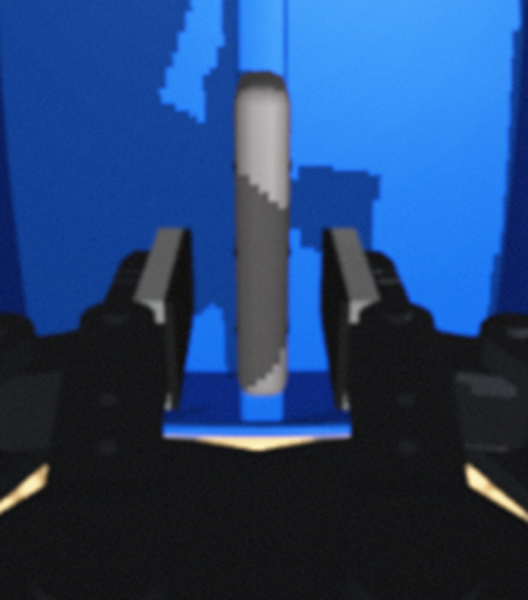

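The handle lies midway at crop x≈262, against the pad midpoint at ≈256. That puts the handle about 1.3 mm to the image right, which is +y, so I shift and close.

Request:
{"method": "send_rows", "body": {
  "deltas": [
    [[0,-0.004,0],[0.5,1.3,4],-0.35],
    [[0,0,0],[0,0,0],-0.5],
    [[0,0,0],[0,0,0],-0.6],
    [[0,0,0],[0,0,0],-0.65],
    [[0,0,0],[0,0,0],-0.68]
  ],
  "force": 20
}}

```text
t: 3.85
position: [0.5395, -0.1624, 0.0287]
tool_rot: [-3.142, 0.004, 3.109]
contact_force: [0.3, -0.4, -0.0]
finger_gap: 0.0135
gripper_force: 0.0
```

Request:
{"method": "send_rows", "body": {
  "deltas": [
    [[0,0,0],[0,0,0],-0.7],
    [[0,0,0],[0,0,0],-0.75],
    [[0,0,0],[0,0,0],-0.8],
    [[0,0,0],[0,0,0],-1],
    [[0,0,0],[0,0,0],-1]
  ]
}}

```text
t: 4.47
position: [0.5395, -0.1625, 0.0288]
tool_rot: [-3.141, 0.004, 3.109]
contact_force: [-0.4, -1.0, 0.4]
finger_gap: 0.0116
gripper_force: 20.0
```

Request:
{"method": "send_rows", "body": {
  "deltas": [
    [[0,0,0],[0,0,0],-1],
    [[0,0,0],[0,0,0],-1]
  ],
  "force": 60
}}

```text
t: 4.72
position: [0.5397, -0.1625, 0.029]
tool_rot: [-3.141, 0.005, 3.109]
contact_force: [-0.1, -0.6, 2.2]
finger_gap: 0.0096
gripper_force: 61.0
```

```bash
python3 - <<'E'
from h import *
plan(541,-163,31,3.11)
w=grab('wrist');np.save('w3.npy',w,allow_pickle=True);b=grab('top');np.save('t3.npy',b,allow_pickle=True)
d=np.load('w2.npy',allow_pickle=True).item()['frame']
# red tray rim shift check in the top view
a=np.load('top0.npy');
for f in(a,b['frame']):
    h=cv2.cvtColor(f,cv2.COLOR_RGB2HSV).astype(int);m=((h[...,0]<8)|(h[...,0]>165))&(h[...,1]>100);m=m[170:240,290:370]
    y,x=np.nonzero(m);print(len(x),x.min(),x.max(),y.min(),y.max(),x[:].mean().round(2),y.mean().round(2))
E
```

```text
at [ 539.7 -162.5   29. ] rot [-3.1414  0.0045  3.1088] | turn [-0.0002  0.0045 -0.0012] shift [-1.3 -0.5 -2. ] len 2 gap 9.6 F [-0.1 -0.6  2.2] t 4.72
67 11 67 15 58 15.43 38.96
58 11 13 12 58 11.47 39.71
```

Request:
{"method": "send_rows", "body": {
  "deltas": [
    [[0,0,0],[0,0,-4],-1],
    [[0,0,0],[0,0,-6],-1],
    [[0,0,0],[0,0,-8],-1],
    [[0,0,0],[0,0,-10],-1],
    [[0,0,0],[0,0,-12],-1]
  ]
}}

```text
t: 5.45
position: [0.5393, -0.1623, 0.0695]
tool_rot: [3.142, 0.004, 3.109]
contact_force: [-0.1, 0.5, -3.0]
finger_gap: 0.01
gripper_force: 60.3
```

Request:
{"method": "send_rows", "body": {
  "deltas": [
    [[0,0,0],[0,0,-15],-1],
    [[0,0,0],[0,0,-15],-1],
    [[0,0,0],[0,0,-10],-1],
    [[0,0,0],[0,0,0],-1],
    [[0,0,0],[0,0,0],-1]
  ]
}}

```text
t: 6.08
position: [0.5387, -0.1621, 0.1082]
tool_rot: [3.141, 0.003, 3.109]
contact_force: [-1.2, 0.3, -3.2]
finger_gap: 0.0097
gripper_force: 60.4
```

```bash
python3 - <<'E'
from h import *
plan(510.6,320.5,110,np.pi-np.radians(11.1))
b=grab('top');a=grab('scene')
T=b['frame'][170:250,270:380,::-1];S=a['frame'][180:330,220:380,::-1]
cv2.imwrite('pics/l1.png',np.hstack([cv2.resize(np.ascontiguousarray(T),(400,375),interpolation=cv2.INTER_CUBIC),cv2.resize(np.ascontiguousarray(S),(400,375),interpolation=cv2.INTER_CUBIC)]))
E
```

```text
at [ 538.7 -162.1  108.2] rot [3.1412e+00 2.9000e-03 3.1089e+00] | turn [0.0006 0.0029 0.1611] shift [120.5 468.1  -1.8] len 483 gap 9.7 F [-1.2  0.3 -3.2] t 6.08
```

View pics/l1.png

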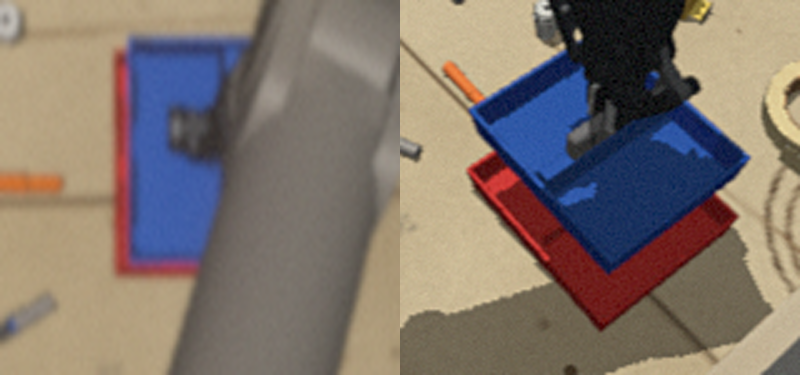

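The lift is clean. The blue tray hangs level above the red tray, at crop (610,160) in the scene half, and the red tray is still in place below it. I'll check the mat's centre from the first scene picture before carrying.

```bash
python3 - <<'E'
from h import *
for n in('top','scene'):
    c=capture(n);f=np.load(n+'0.npy');g=cv2.cvtColor(f,cv2.COLOR_RGB2GRAY)
    b=(130,175,215,255) if n=='top' else (125,115,216,186)
    x0,y0,x1,y1=b; G=cv2.resize(g[y0:y1,x0:x1],None,fx=8,fy=8,interpolation=cv2.INTER_LINEAR)
    m=(G<75).astype(np.uint8)*255
    cs,_=cv2.findContours(m,cv2.RETR_EXTERNAL,cv2.CHAIN_APPROX_NONE);k=max(cs,key=cv2.contourArea)[:,0]
    P=np.array([plane(c,x0+(u+.5)/8-.5,y0+(v+.5)/8-.5,.003)[:2]*1000 for u,v in k],np.float32)
    r=cv2.minAreaRect(P);print(n,np.round(r[0],1),np.round(r[1],1),round(r[2],2))
E
```

```text
top [511.  320.3] [191.2 164.6] 79.06
scene [512.5 320.8] [196.9 168.7] 79.15
```

Request:
{"method": "send_rows", "body": {
  "deltas": [
    [[0,0,0.04],[0,0,0],-1],
    [[0,0,0.06],[0,0,0],-1],
    [[0,0,0.061],[0,0,0],-1],
    [[0,0,0],[6,22,0],-1],
    [[0,0,0],[12,45,0],-1]
  ]
}}

```text
t: 6.9
position: [0.5343, -0.0958, 0.1089]
tool_rot: [-3.14, 0.005, 2.941]
contact_force: [0.3, 0.4, -2.6]
finger_gap: 0.0095
gripper_force: 60.4
```

Request:
{"method": "send_rows", "body": {
  "deltas": [
    [[0,0,0],[15,57,0],-1],
    [[0,0,0],[15,57,0],-1],
    [[0,0,0],[15,57,0],-1],
    [[0,0,0],[15,57,0],-1],
    [[0,0,0],[15,57,0],-1]
  ]
}}

```text
t: 7.52
position: [0.5155, 0.2028, 0.1087]
tool_rot: [3.141, 0.005, 2.946]
contact_force: [0.7, 0.2, -2.8]
finger_gap: 0.0099
gripper_force: 60.4
```

Request:
{"method": "send_rows", "body": {
  "deltas": [
    [[0,0,0],[15,57,0],-1],
    [[0,0,0],[10,40,0],-1],
    [[0,0,0],[4,15,0],-1],
    [[0,0,0],[0,0,0],-1],
    [[0,0,0],[0,0,0],-1]
  ]
}}

```text
t: 8.15
position: [0.5097, 0.3133, 0.1085]
tool_rot: [-3.14, 0.005, 2.944]
contact_force: [-0.8, -1.0, -3.2]
finger_gap: 0.0098
gripper_force: 60.4
```

```bash
python3 - <<'E'
from h import *
plan(510.6,320.5,60,np.pi-np.radians(11.1))
w=grab('wrist');np.save('w4.npy',w,allow_pickle=True)
cv2.imwrite('pics/w4.png',cv2.resize(w['frame'][:,:,::-1],(800,600),interpolation=cv2.INTER_CUBIC))
E
```

```text
at [509.7 313.3 108.5] rot [-3.1399  0.0048  2.9439] | turn [-0.0017  0.0048 -0.0039] shift [ 0.5  7.3 48.5] len 49 gap 9.8 F [-0.8 -1.  -3.2] t 8.15
```

View pics/w4.png

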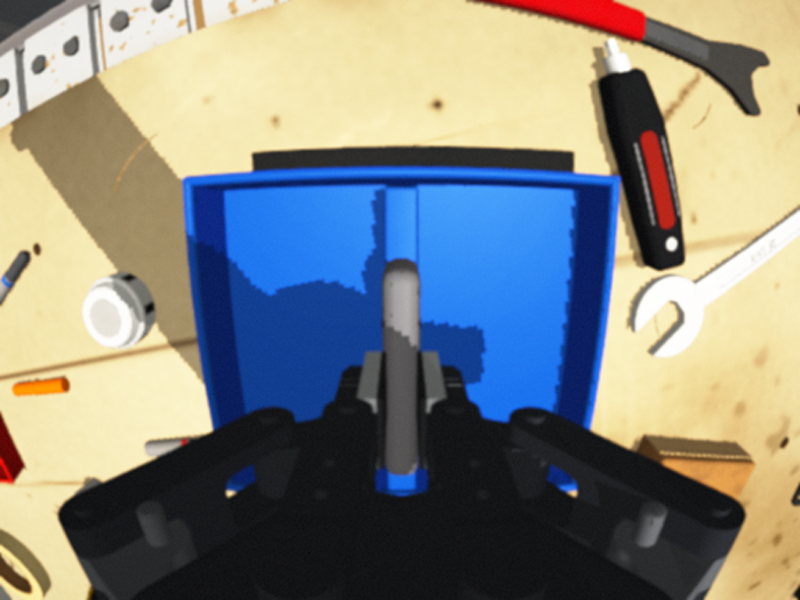

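The wrist view shows the blue tray held level over the mat. Its front edge, from (185,180) to (618,178), is parallel to the mat's edge, from (253,155) to (573,157). Lowering now.

Request:
{"method": "send_rows", "body": {
  "deltas": [
    [[-0.002,0.005,-0.007],[-0.5,7.2,0],-1],
    [[0,0,0],[0,0,30],-1],
    [[0,0,0],[0,0,25],-1],
    [[0,0,0],[0,0,15],-1],
    [[0,0,0],[0,0,0],-1]
  ]
}}

```text
t: 8.82
position: [0.5099, 0.323, 0.0375]
tool_rot: [3.141, -0.003, 2.954]
contact_force: [-0.7, 0.6, -2.3]
finger_gap: 0.0097
gripper_force: 60.4
```

```bash
python3 - <<'E'
from h import *
plan(511.3,320.5,28,np.pi-np.radians(10.9))
E
```

```text
at [509.9 323.   37.5] rot [ 3.1407e+00 -2.9000e-03  2.9543e+00] | turn [ 0.0009 -0.0029  0.003 ] shift [-1.8 -2.2  9.5] len 10 gap 9.7 F [-0.7  0.6 -2.3] t 8.82
```

Request:
{"method": "send_rows", "body": {
  "deltas": [
    [[0.001,-0.002,0.003],[-1.5,-2,4],-1],
    [[0,0,0],[0,0,2],-1],
    [[0,0,0],[0,0,0],-1]
  ]
}}

```text
t: 9.2
position: [0.512, 0.3216, 0.033]
tool_rot: [3.139, 0.001, 2.952]
contact_force: [0.5, -0.2, -2.7]
finger_gap: 0.0098
gripper_force: 60.4
```

```bash
python3 - <<'E'
from h import *
plan(511.3,320.5,28,np.pi-np.radians(10.9))
E
```

```text
at [512.  321.6  33. ] rot [3.1393e+00 1.4000e-03 2.9518e+00] | turn [0.0023 0.0014 0.0005] shift [ 0.4 -1.2  5. ] len 5 gap 9.8 F [ 0.5 -0.2 -2.7] t 9.2
```

Request:
{"method": "send_rows", "body": {
  "deltas": [
    [[0,0,0],[0.4,-1,2],-1],
    [[0,0,0],[0,0,1.5],-1],
    [[0,0,0],[0,0,1.5],-1],
    [[0,0,0],[0,0,0],-1]
  ]
}}

```text
t: 9.7
position: [0.511, 0.3206, 0.028]
tool_rot: [3.14, 0.001, 2.952]
contact_force: [-2.1, -1.4, 1.5]
finger_gap: 0.0098
gripper_force: 60.8
```

```bash
python3 - <<'E'
from h import *
plan(511.3,320.5,28,np.pi-np.radians(10.9))
E
```

```text
at [511.  320.6  28. ] rot [3.1399e+00 7.0000e-04 2.9520e+00] | turn [0.0017 0.0007 0.0006] shift [-0.3  0.  -0. ] len 0 gap 9.8 F [-2.1 -1.4  1.5] t 9.7
```

Request:
{"method": "send_rows", "body": {
  "deltas": [
    [[0,0,0],[0,0,0],-0.5],
    [[0,0,0],[0,0,0],-0.2],
    [[0,0,0],[0,0,0],0],
    [[0,0,0],[0,0,-30],0],
    [[0,0,0],[0,0,-60],0]
  ]
}}

```text
t: 10.32
position: [0.5087, 0.3193, 0.1155]
tool_rot: [-3.138, -0.004, 2.952]
contact_force: [0.7, 0.8, 0.1]
finger_gap: 0.0428
gripper_force: 0.0
```

```bash
python3 - <<'E'
from h import *
plan(440,8,120,1.98)
plan(440,8,120,2.95)
E
```

```text
at [508.7 319.3 115.5] rot [-3.1382 -0.004   2.9519] | turn [-0.005  -0.002   0.9719] shift [-258.3 -186.9   -4.5] len 319 gap 42.8 F [0.7 0.8 0.1] t 10.32
at [508.7 319.3 115.5] rot [-3.1382 -0.004   2.9519] | turn [-0.0034 -0.004   0.0019] shift [   8.1 -318.7   -4.5] len 319 gap 42.8 F [0.7 0.8 0.1] t 10.32
```

Request:
{"method": "send_rows", "body": {
  "deltas": [
    [[0,0,0.162],[0,0,0],0],
    [[0,0,0.162],[0,0,0],0],
    [[0,0,0.162],[0,0,0],0],
    [[0,0,0.162],[0,0,0],0],
    [[0,0,0.162],[0,0,0],0]
  ]
}}

```text
t: 10.95
position: [0.5111, 0.3205, 0.1176]
tool_rot: [3.139, -0.001, 2.137]
contact_force: [-0.2, 0.1, 0.6]
finger_gap: 0.0428
gripper_force: 0.0
```

Request:
{"method": "send_rows", "body": {
  "deltas": [
    [[-0.005,-0.002,0.162],[0,0,0],0],
    [[0,0,0],[-43,-31,0],0],
    [[0,0,0],[-43,-31,0],0],
    [[0,0,0],[-43,-31,0],0],
    [[0,0,0],[-43,-31,0],0]
  ]
}}

```text
t: 11.58
position: [0.4655, 0.1116, 0.1171]
tool_rot: [3.134, 0.001, 1.98]
contact_force: [0.3, -0.2, 0.3]
finger_gap: 0.0426
gripper_force: 0.0
```

Request:
{"method": "send_rows", "body": {
  "deltas": [
    [[0,0,0],[-43,-31,0],0],
    [[0,0,0],[-43,-31,0],0],
    [[0,0,0],[0,0,0],0],
    [[0,0,0],[0,0,0],0]
  ]
}}

```text
t: 12.08
position: [0.4434, 0.0104, 0.1167]
tool_rot: [3.134, 0.0, 1.98]
contact_force: [0.1, 0.5, -0.5]
finger_gap: 0.0429
gripper_force: 0.0
```

```bash
python3 - <<'E'
from h import *
plan(440,8,27,1.98)
b=grab('top');np.save('t5.npy',b,allow_pickle=True);a=grab('scene');np.save('s5.npy',a,allow_pickle=True);w=grab('wrist');np.save('w5.npy',w,allow_pickle=True)
# blue tray rim & handle in top/scene
def fit(c,m,b,z,k=8):
    x0,y0,x1,y1=b;M=cv2.resize(m[y0:y1,x0:x1].astype(np.float32),None,fx=k,fy=k,interpolation=cv2.INTER_LINEAR)
    cs,_=cv2.findContours((M>.5).astype(np.uint8),cv2.RETR_EXTERNAL,cv2.CHAIN_APPROX_NONE);q=max(cs,key=cv2.contourArea)[:,0]
    P=np.array([plane(c,x0+(u+.5)/k-.5,y0+(v+.5)/k-.5,z)[:2]*1000 for u,v in q],np.float32)
    r=cv2.minAreaRect(P);return np.round(r[0],1),np.round(r[1],1),round(r[2],2)
for n,c,bx in(('top',b,(135,175,215,260)),('scene',a,(125,100,225,200))):
    h=cv2.cvtColor(c['frame'],cv2.COLOR_RGB2HSV).astype(int)
    blue=(h[...,0]>100)&(h[...,0]<130)&(h[...,1]>120)
    print(n,'tray',fit(c,blue,bx,.033)); 
    dark=(h[...,2]<75)&~blue; print(n,'mat+',fit(c,dark|blue,bx,.003))
T=b['frame'][170:262,130:230,::-1];S=a['frame'][95:195,120:225,::-1]
cv2.imwrite('pics/p5.png',np.hstack([cv2.resize(np.ascontiguousarray(T),(400,368),interpolation=cv2.INTER_CUBIC),cv2.resize(np.ascontiguousarray(S),(386,368),interpolation=cv2.INTER_CUBIC)]))
E
```

```text
at [443.4  10.4 116.7] rot [3.1335e+00 1.0000e-04 1.9798e+00] | turn [ 0.0081  0.0001 -0.0002] shift [-0.9 -4.  89.7] len 90 gap 42.9 F [ 0.1  0.5 -0.5] t 12.07
top tray (array([509.8, 319.1]), array([167. , 142.5]), 79.15)
top mat+ (array([510.7, 320. ]), array([191.8, 164.9]), 79.14)
scene tray (array([488.9, 310. ]), array([195. , 105.4]), 77.19)
scene mat+ (array([538.9, 327.2]), array([404.4, 270.9]), 49.74)
```

View pics/p5.png

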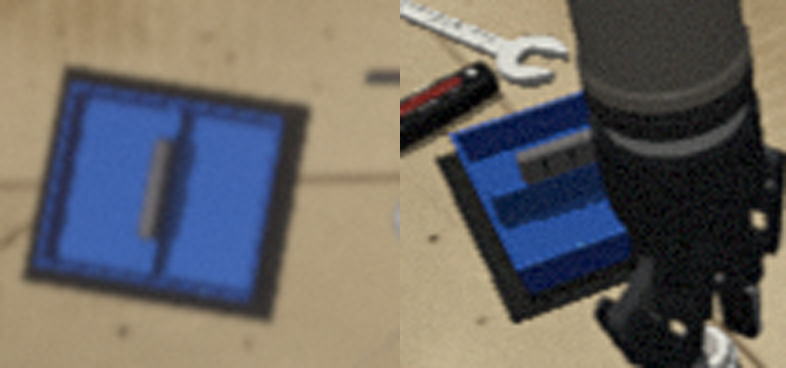

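The blue tray sits squarely on the mat with even margins: tray centre (509.8,319.1), mat (510.7,320.0), same yaw. Next is the blue cutter.

Request:
{"method": "send_rows", "body": {
  "deltas": [
    [[0.008,0,0],[-1,-4,0],-0.2],
    [[0,0,0],[0,0,50],-0.2],
    [[0,0,0],[0,0,40],-0.2],
    [[0,0,0],[0,0,0],-0.2],
    [[0,0,0],[0,0,0],-0.2]
  ],
  "force": 25
}}

```text
t: 12.85
position: [0.4408, 0.0071, 0.0275]
tool_rot: [3.141, 0.002, 1.98]
contact_force: [1.6, 0.5, 0.0]
finger_gap: 0.0342
gripper_force: 0.0
```

```bash
python3 - <<'E'
from h import *
plan(440,8,3,1.98)
w=grab('wrist');np.save('w6.npy',w,allow_pickle=True)
f=w['frame'][150:384,130:390,::-1]
cv2.imwrite('pics/w6.png',cv2.resize(np.ascontiguousarray(f),(624,562),interpolation=cv2.INTER_CUBIC))
E
```

```text
at [440.8   7.1  27.5] rot [3.1412e+00 1.7000e-03 1.9803e+00] | turn [0.0004 0.0017 0.0003] shift [ 1.2 -0.4 24.5] len 25 gap 34.2 F [1.6 0.5 0. ] t 12.85
```

View pics/w6.png

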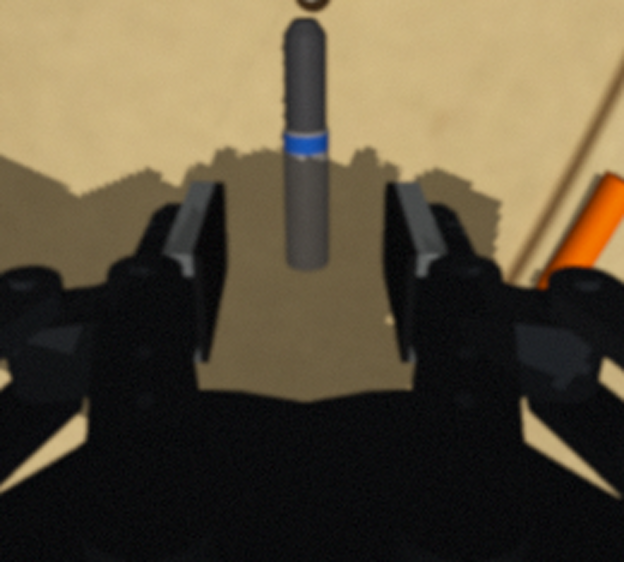

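```bash
python3 - <<'E'
from h import *
w=np.load('w6.npy',allow_pickle=True).item()
for v in(18,268): print(np.round(plane(w,306/2.4+130,v/2.4+150,.0065,True)*1000,1))
w=np.load('w2.npy',allow_pickle=True).item()  # handle ends check (handle top z=.060)
for v in(75,393): print('handle',np.round(plane(w,262/2.4+150,v/2.4+130,.060,True)*1000,1))
E
```

```text
[426.9  42.2   6.5]
[456.6 -26.1   6.5]
handle [ 499.7 -160.8   60. ]
handle [ 575.4 -163.    60. ]
```

The blue-banded cutter lies centred between the pads, at crop (306,20)-(306,268). The ray gives a centre of (441.8, 8.0) and a length of 74 mm, which is consistent.

Request:
{"method": "send_rows", "body": {
  "deltas": [
    [[0,0.002,0],[0.5,0,12],-0.2],
    [[0,0,0],[0,0,12],-0.4],
    [[0,0,0],[0,0,1],-0.7],
    [[0,0,0],[0,0,0],-1],
    [[0,0,0],[0,0,0],-1]
  ],
  "force": 25
}}

```text
t: 13.52
position: [0.4397, 0.0075, 0.0016]
tool_rot: [-3.141, -0.001, 1.98]
contact_force: [-0.8, -0.1, 0.0]
finger_gap: 0.0001
gripper_force: 0.0
```

Request:
{"method": "send_rows", "body": {
  "deltas": [
    [[0,0,0],[0,0,0],-1],
    [[0,0,0],[0,0,0],-1],
    [[0,0,0],[0,0,0],-1]
  ],
  "force": 40
}}

```text
t: 13.9
position: [0.4395, 0.0076, 0.0015]
tool_rot: [-3.141, -0.001, 1.98]
contact_force: [-0.2, 0.1, 0.1]
finger_gap: -0.0001
gripper_force: 0.0
```

```bash
python3 - <<'E'
from h import *
w=grab('wrist');a=grab('scene');plan(440,8,3,1.98)
f=w['frame'][100:384,110:410,::-1];S=a['frame'][170:290,150:290,::-1]
cv2.imwrite('pics/w7.png',np.hstack([cv2.resize(np.ascontiguousarray(f),(400,380)),cv2.resize(np.ascontiguousarray(S),(400,380),interpolation=cv2.INTER_CUBIC)]))
E
```

```text
at [439.5   7.6   1.5] rot [-3.1406e+00 -1.2000e-03  1.9799e+00] | turn [-0.001  -0.0012 -0.0001] shift [ 0.2  0.7 -1.5] len 2 gap -0.2 F [-0.1 -0.2 -0.1] t 14.0
```

View pics/w7.png

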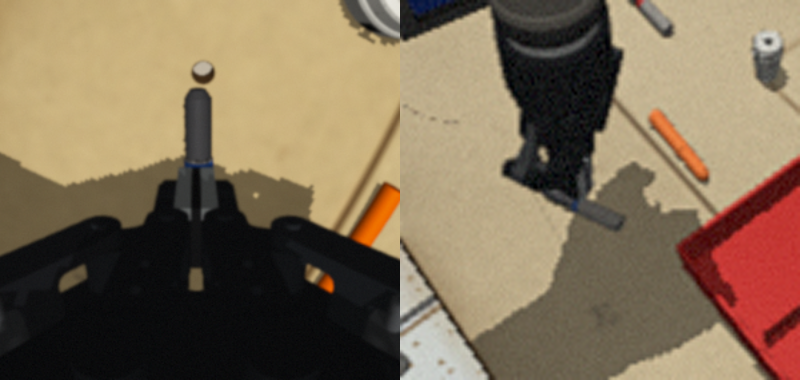

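```bash
python3 - <<'E'
from h import *
a=grab('scene')
for z in(.0065,.02):
  for u,v in((227.7,240.1),(212,235.7)): print(z,np.round(plane(a,u,v,z)*1000,1))
print(proj(a,(.4395,.0076,.0015)),proj(a,(.4269,.0422,.0065)),proj(a,(.4566,-.0261,.0065)))
f=a['frame'][200:270,160:260,::-1]
cv2.imwrite('pics/s7.png',cv2.resize(np.ascontiguousarray(f),(800,560),interpolation=cv2.INTER_CUBIC))
E
```

```text
0.0065 [458.3 -23.6   6.5]
0.0065 [438.4   7.9   6.5]
0.02 [453.7 -31.4  20. ]
0.02 [434.2  -0.5  20. ]
(np.float64(212.71821184146748), np.float64(236.7804470419919)) (np.float64(199.09350496969122), np.float64(228.595622546507)) (np.float64(227.74100915429904), np.float64(241.25950413847357))
```

View pics/s7.png

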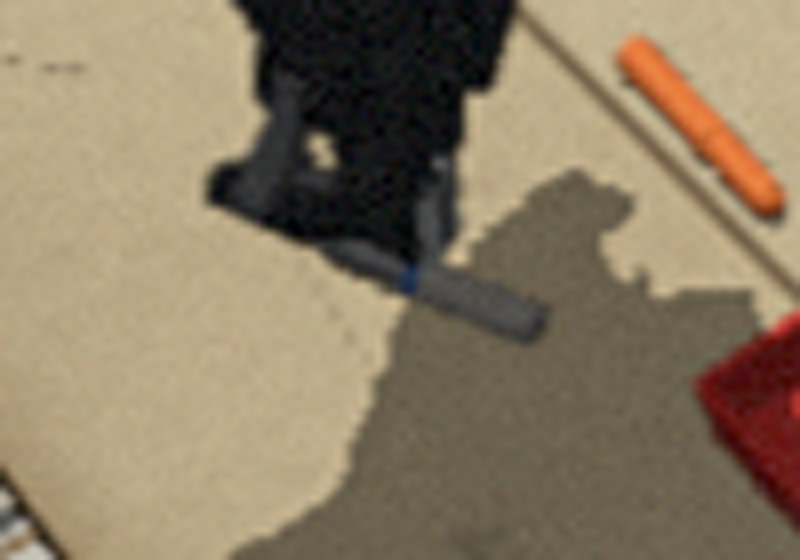

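The fingers shut just above the cutter, with their tips at about crop (430,250) in the scene view. By both cameras the real tips end some 15–20 mm short of the reported TCP. I'll open and feel downward in small steps.

Request:
{"method": "send_rows", "body": {
  "deltas": [
    [[0,0,0],[0,0,0],-0.3],
    [[0,0,0],[0,0,0],-0.3],
    [[0,0,0],[0,0.5,4],-0.3],
    [[0,0,0],[0,0,2],-0.3],
    [[0,0,0],[0,0,0],-0.3]
  ]
}}

```text
t: 14.68
position: [0.4395, 0.0077, -0.0049]
tool_rot: [-3.14, -0.001, 1.98]
contact_force: [-0.1, 0.3, -0.4]
finger_gap: 0.0298
gripper_force: 0.0
```

Request:
{"method": "send_rows", "body": {
  "deltas": [
    [[0,0,0],[0,0,3],-0.3],
    [[0,0,0],[0,0,2],-0.3],
    [[0,0,0],[0,0,0],-0.3]
  ]
}}

```text
t: 15.05
position: [0.4396, 0.0077, -0.0098]
tool_rot: [-3.14, -0.001, 1.98]
contact_force: [0.5, 0.1, -0.4]
finger_gap: 0.03
gripper_force: 0.0
```

Request:
{"method": "send_rows", "body": {
  "deltas": [
    [[0,0,0],[0,0,3],-0.4],
    [[0,0,0],[0,0,2],-0.45],
    [[0,0,0],[0,0,0],-0.5],
    [[0,0,0],[0,0,0],-0.5]
  ]
}}

```text
t: 15.55
position: [0.4399, 0.0077, -0.0146]
tool_rot: [-3.14, -0.001, 1.98]
contact_force: [0.3, 0.4, -0.0]
finger_gap: 0.0211
gripper_force: 0.0
```

```bash
python3 - <<'E'
from h import *
w=grab('wrist');a=grab('scene');plan(440,8,-15,1.98)
f=w['frame'][150:384,130:390,::-1];S=a['frame'][200:260,170:240,::-1]
cv2.imwrite('pics/w8.png',np.hstack([cv2.resize(np.ascontiguousarray(f),(400,360)),cv2.resize(np.ascontiguousarray(S),(400,360),interpolation=cv2.INTER_CUBIC)]))
E
```

```text
at [439.9   7.7 -14.5] rot [-3.1406e+00 -1.2000e-03  1.9798e+00] | turn [-0.001  -0.0012 -0.0002] shift [0.2 0.2 0.5] len 1 gap 21.2 F [-0.6 -0.2  0.5] t 15.65
```

View pics/w8.png

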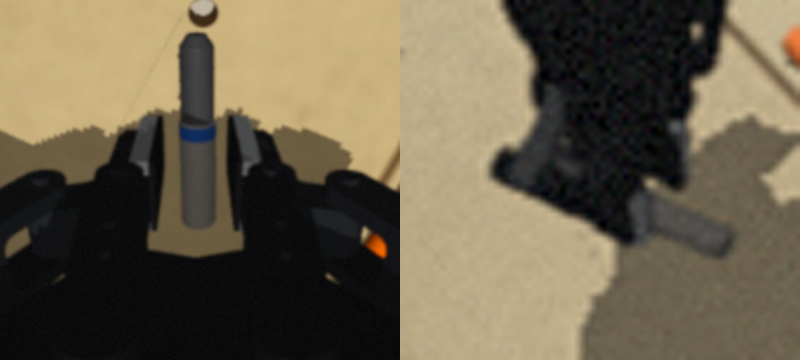

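The fingers now straddle the cutter, which lies at crop x≈197 between pads at 158 and 233. Closing.

Request:
{"method": "send_rows", "body": {
  "deltas": [
    [[0,0,0],[0,0,1],-0.6],
    [[0,0,0],[0,0,0],-0.7],
    [[0,0,0],[0,0,0],-1],
    [[0,0,0],[0,0,0],-1],
    [[0,0,0],[0,0,0],-1]
  ],
  "force": 40
}}

```text
t: 16.27
position: [0.44, 0.0078, -0.0155]
tool_rot: [-3.141, -0.001, 1.98]
contact_force: [-0.0, -0.5, 1.8]
finger_gap: 0.0096
gripper_force: 39.1
```

Request:
{"method": "send_rows", "body": {
  "deltas": [
    [[0,0,0],[0,0,-8],-1],
    [[0,0,0],[0,0,-20],-1],
    [[0,0,0],[0,0,-40],-1],
    [[0,0,0],[0,0,-40],-1],
    [[0,0,0],[0,0,0],-1]
  ]
}}

```text
t: 16.9
position: [0.4428, 0.0077, 0.0953]
tool_rot: [3.136, 0.0, 1.98]
contact_force: [1.0, 0.9, -1.0]
finger_gap: 0.0094
gripper_force: 39.1
```

```bash
python3 - <<'E'
from h import *
# blue tray centre (509.8,319.1), yaw -10.9deg; half centre -y side 42 mm
a=np.radians(-10.9);c=np.array([509.8,319.1]);ey=np.array([-np.sin(a),np.cos(a)])
for k in(-41,41): print(k,np.round(c+k*ey,1))
p=c-41*ey
plan(*p,95,np.pi+a)
E
```

```text
-41 [502.  278.8]
41 [517.6 359.4]
at [442.8   7.7  95.3] rot [3.1355 0.     1.9799] | turn [ 0.0056  0.003  -0.9714] shift [ -6.9 277.5   0.3] len 278 gap 9.4 F [ 1.   0.9 -1. ] t 16.9
```

Request:
{"method": "send_rows", "body": {
  "deltas": [
    [[0,0,-0.162],[0,0,0],-1],
    [[0,0,-0.162],[0,0,0],-1],
    [[0,0,-0.162],[0,0,0],-1],
    [[0,0,-0.162],[0,0,0],-1],
    [[0,0,-0.162],[0,0,0],-1]
  ]
}}

```text
t: 17.52
position: [0.4386, 0.0076, 0.0911]
tool_rot: [-3.14, -0.004, 2.795]
contact_force: [0.3, -0.6, -0.6]
finger_gap: 0.0099
gripper_force: 39.1
```

Request:
{"method": "send_rows", "body": {
  "deltas": [
    [[0.005,0.003,-0.161],[0,0,0],-1],
    [[0,0,0],[-1,55,0],-1],
    [[0,0,0],[-1,55,0],-1],
    [[0,0,0],[-1,55,0],-1],
    [[0,0,0],[-1,55,0],-1]
  ]
}}

```text
t: 18.15
position: [0.4847, 0.2241, 0.09]
tool_rot: [-3.136, -0.007, 2.951]
contact_force: [1.0, -0.8, -0.4]
finger_gap: 0.0097
gripper_force: 39.1
```

Request:
{"method": "send_rows", "body": {
  "deltas": [
    [[0,0,0],[-2,55,0],-1],
    [[0,0,0],[0,2.5,0],-1],
    [[0,0,0],[0,0,30],-1],
    [[0,0,0],[0,0,0],-1],
    [[0,0,0],[0,0,0],-1]
  ]
}}

```text
t: 18.77
position: [0.4983, 0.2779, 0.0612]
tool_rot: [-3.136, -0.005, 2.95]
contact_force: [-0.1, 0.4, -0.2]
finger_gap: 0.0095
gripper_force: 39.2
```

```bash
python3 - <<'E'
from h import *
plan(502,278.8,-8,np.pi-np.radians(10.9))
w=grab('wrist')
cv2.imwrite('pics/w9.png',cv2.resize(w['frame'][:,:,::-1],(640,480),interpolation=cv2.INTER_CUBIC))
E
```

```text
at [498.3 277.9  61.2] rot [-3.1365 -0.0054  2.9495] | turn [-0.0051 -0.0054 -0.0018] shift [-3.5  1.6 69.2] len 69 gap 9.5 F [-0.1  0.4 -0.2] t 18.77
```

View pics/w9.png

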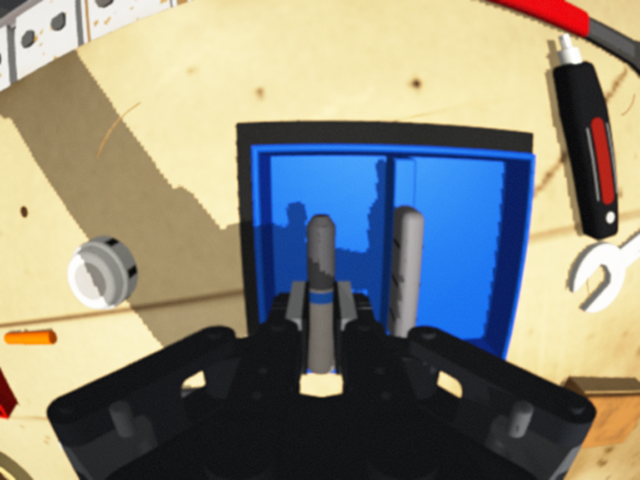

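The blue cutter is held at (320,290), in line with and beside the handle at (405,270), over the near half of the blue tray. I'll descend, biased slightly away from the handle.

Request:
{"method": "send_rows", "body": {
  "deltas": [
    [[-0.005,-0.005,-0.002],[-3.5,-2.4,0],-1],
    [[0,0,0],[0,0,25],-1],
    [[0,0,0],[0,0,20],-1],
    [[0,0,0],[0,0,8],-1],
    [[0,0,0],[0,0,0],-1]
  ]
}}

```text
t: 19.45
position: [0.5014, 0.2757, 0.0083]
tool_rot: [3.141, 0.0, 2.953]
contact_force: [0.2, -1.0, -0.9]
finger_gap: 0.0092
gripper_force: 39.2
```

```bash
python3 - <<'E'
from h import *
plan(501.2,274.8,-8,np.pi-np.radians(10.9))
E
```

```text
at [501.4 275.7   8.3] rot [3.1411 0.     2.9525] | turn [0.0005 0.     0.0012] shift [ 0.1 -0.9 16.3] len 16 gap 9.2 F [ 0.2 -1.  -0.9] t 19.45
```

Request:
{"method": "send_rows", "body": {
  "deltas": [
    [[0,0,0],[0,0,5],-1],
    [[0,0,0],[0,0,4],-1],
    [[0,0,0],[0,0,3],-1],
    [[0,0,0],[0,0,0],-1]
  ]
}}

```text
t: 19.95
position: [0.5011, 0.2758, -0.0041]
tool_rot: [3.141, -0.0, 2.953]
contact_force: [0.3, 0.7, -1.4]
finger_gap: 0.0095
gripper_force: 39.2
```

Request:
{"method": "send_rows", "body": {
  "deltas": [
    [[0,0,0],[0,0,1.5],-1],
    [[0,0,0],[0,0,1.5],-1],
    [[0,0,0],[0,0,0],-1]
  ]
}}

```text
t: 20.32
position: [0.5012, 0.2759, -0.0069]
tool_rot: [3.141, -0.0, 2.953]
contact_force: [-0.4, 0.3, 0.5]
finger_gap: 0.0097
gripper_force: 39.2
```

Request:
{"method": "send_rows", "body": {
  "deltas": [
    [[0,0,0],[0,0,1.2],-1],
    [[0,0,0],[0,0,0],-0.6],
    [[0,0,0],[0,0,0],-0.4],
    [[0,0,0],[0,0,0],-0.4],
    [[0,0,0],[0,0,-15],-0.4]
  ]
}}

```text
t: 20.95
position: [0.5001, 0.2754, 0.0064]
tool_rot: [-3.14, -0.002, 2.953]
contact_force: [-0.1, 0.1, 0.4]
finger_gap: 0.0259
gripper_force: 0.0
```

Request:
{"method": "send_rows", "body": {
  "deltas": [
    [[0,0,0],[0,0,-50],-0.2],
    [[0,0,0],[0,0,-50],0.1]
  ]
}}

```text
t: 21.2
position: [0.5013, 0.2757, 0.1091]
tool_rot: [3.141, 0.0, 2.953]
contact_force: [0.9, 0.9, 0.4]
finger_gap: 0.0466
gripper_force: 0.0
```

```bash
python3 - <<'E'
from h import *
b=np.load('t5.npy',allow_pickle=True).item();f=b['frame'];h=cv2.cvtColor(f,cv2.COLOR_RGB2HSV).astype(int)
def fit(m,bx,z,k=8):
    x0,y0,x1,y1=bx;M=cv2.resize(m[y0:y1,x0:x1].astype(np.float32),None,fx=k,fy=k)
    cs,_=cv2.findContours((M>.5).astype(np.uint8),cv2.RETR_EXTERNAL,cv2.CHAIN_APPROX_NONE);q=max(cs,key=cv2.contourArea)[:,0]
    P=np.array([plane(b,x0+(u+.5)/k-.5,y0+(v+.5)/k-.5,z)[:2]*1000 for u,v in q],np.float32)
    (x,y),r=cv2.minEnclosingCircle(P);print(np.round([x,y,2*r],1),[np.round(t,1) for t in cv2.minAreaRect(P)])
for s in(40,55):
    fit(h[...,1]<s,(262,165,282,182),.037); fit(h[...,1]<s,(222,210,252,240),.028)
plan(627,-1,100,2.95)
E
```

```text
[633.2  10.9  27.8] [array([633.4,  10.4]), array([26. , 23.8]), np.float64(43.2)]
[483.7 119.7  51.6] [array([484.2, 118.9]), array([47.9, 47.8]), np.float64(88.7)]
[634.2  11.1  30.1] [array([634.2,  11.1]), array([27. , 27.3]), np.float64(88.5)]
[483.8 119.5  55.2] [array([483.5, 119.7]), array([53.4, 50.9]), np.float64(43.8)]
at [501.3 275.7 109.1] rot [3.1409e+00 3.0000e-04 2.9526e+00] | turn [0.0006 0.0003 0.0026] shift [-176.1 -247.7    9.1] len 304 gap 46.6 F [0.9 0.9 0.4] t 21.2
```

Request:
{"method": "send_rows", "body": {
  "deltas": [
    [[0,0,0],[-36,-47,0],0.1],
    [[0,0,0],[-36,-47,0],0.1],
    [[0,0,0],[-36,-47,0],0.1],
    [[0,0,0],[-36,-47,0],0.1],
    [[0,0,0],[-35.5,-47.5,0],0.1]
  ]
}}

```text
t: 21.82
position: [0.6346, 0.0094, 0.1083]
tool_rot: [3.14, 0.002, 2.953]
contact_force: [0.7, 0.6, 0.7]
finger_gap: 0.0469
gripper_force: 0.0
```

Request:
{"method": "send_rows", "body": {
  "deltas": [
    [[0,0,0],[0,0,55],0.1],
    [[0,0,0],[0,0,0],0.1],
    [[0,0,0],[0,0,0],0.1]
  ]
}}

```text
t: 22.2
position: [0.6343, 0.0124, 0.0535]
tool_rot: [3.14, 0.002, 2.955]
contact_force: [0.2, 0.2, 0.1]
finger_gap: 0.0472
gripper_force: 0.0
```

```bash
python3 - <<'E'
from h import *
plan(633.5,10.7,4,2.953)
w=grab('wrist');b=grab('top');np.save('w10.npy',w,allow_pickle=True)
f=w['frame'][100:384,100:410,::-1];T=b['frame'][170:262,130:230,::-1]
cv2.imwrite('pics/w10.png',np.hstack([cv2.resize(np.ascontiguousarray(f),(400,366)),cv2.resize(np.ascontiguousarray(T),(400,366),interpolation=cv2.INTER_CUBIC)]))
E
```

```text
at [634.3  12.4  53.5] rot [3.1398e+00 1.7000e-03 2.9550e+00] | turn [0.0018 0.0017 0.002 ] shift [ 0.5 -1.8 49.5] len 50 gap 47.2 F [0.2 0.2 0.1] t 22.2
```

View pics/w10.png

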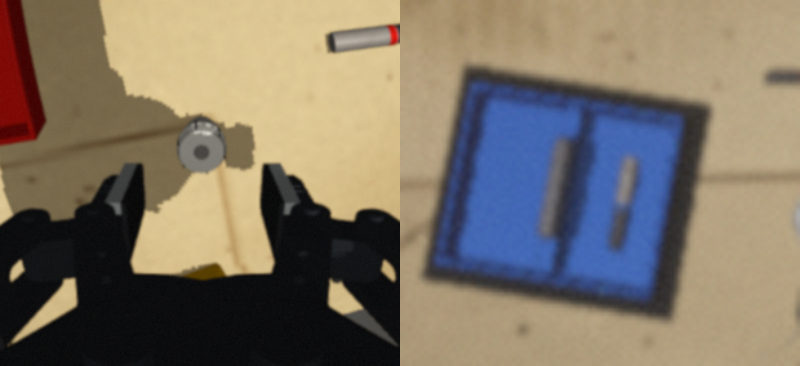

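The blue cutter lies flat in the right half of the blue tray, at crop (622,200). The collet top, at (202,150), is centred between the pads. Descending to grip it.

Request:
{"method": "send_rows", "body": {
  "deltas": [
    [[0.002,0.002,0.002],[-0.5,-1.2,0],0.1],
    [[0,0,0],[0,0,25],0.1],
    [[0,0,0],[0,0,20],0],
    [[0,0,0],[0,0,4],-0.2],
    [[0,0,0],[0,0,0],-0.2]
  ],
  "force": 25
}}

```text
t: 22.92
position: [0.6336, 0.0096, 0.0028]
tool_rot: [-3.14, -0.002, 2.951]
contact_force: [1.1, 0.9, 0.3]
finger_gap: 0.0342
gripper_force: 0.0
```

Request:
{"method": "send_rows", "body": {
  "deltas": [
    [[0,0,0],[0,0,0],-0.3],
    [[0,0,0],[0,0,0],-0.4],
    [[0,0,0],[0,0,0],-0.6],
    [[0,0,0],[0,0,0],-1],
    [[0,0,0],[0,0,0],-1]
  ]
}}

```text
t: 23.55
position: [0.6346, 0.0096, 0.0038]
tool_rot: [-3.141, 0.0, 2.951]
contact_force: [0.3, -0.5, 6.3]
finger_gap: 0.0235
gripper_force: 24.6
```

Request:
{"method": "send_rows", "body": {
  "deltas": [
    [[0,0,0],[0,0,-5],-1],
    [[0,0,0],[0,0,-15],-1],
    [[0,0,0],[0,0,-30],-1],
    [[0,0,0],[0,0,-40],-1],
    [[0,0,0],[0,0,0],-1]
  ]
}}

```text
t: 24.18
position: [0.637, 0.009, 0.0976]
tool_rot: [3.142, 0.006, 2.951]
contact_force: [1.7, 1.2, -1.1]
finger_gap: 0.0235
gripper_force: 24.4
```

```bash
python3 - <<'E'
from h import *
plan(517.2,357.5,95,np.pi-np.radians(10.9))
E
```

```text
at [637.    9.   97.6] rot [3.1415 0.0065 2.9507] | turn [ 0.0001  0.0065 -0.0006] shift [183.5 319.6   2.6] len 369 gap 23.5 F [ 1.7  1.2 -1.1] t 24.18
```

Request:
{"method": "send_rows", "body": {
  "deltas": [
    [[0,0,0],[15,26,0],-1],
    [[0,0,0],[28,49,0],-1],
    [[0,0,0],[28,49,0],-1],
    [[0,0,0],[28,49,0],-1],
    [[0,0,0],[28,49,0],-1]
  ]
}}

```text
t: 24.8
position: [0.5497, 0.253, 0.0922]
tool_rot: [-3.139, -0.003, 2.951]
contact_force: [0.6, -0.6, 0.1]
finger_gap: 0.0235
gripper_force: 24.4
```

Request:
{"method": "send_rows", "body": {
  "deltas": [
    [[0,0,0],[28,49,0],-1],
    [[0,0,0],[20,35,0],-1],
    [[0,0,0],[8,14,0],-1],
    [[0,0,0],[0,0,0],-1],
    [[0,0,0],[0,0,30],-1]
  ]
}}

```text
t: 25.42
position: [0.519, 0.3561, 0.0652]
tool_rot: [3.141, 0.005, 2.947]
contact_force: [1.1, -0.6, -0.1]
finger_gap: 0.0235
gripper_force: 24.4
```

Request:
{"method": "send_rows", "body": {
  "deltas": [
    [[0,0,0],[0,0,0],-1],
    [[0,0,0],[0,0,0],-1]
  ]
}}

```text
t: 25.68
position: [0.5162, 0.3565, 0.0635]
tool_rot: [-3.14, -0.001, 2.948]
contact_force: [0.4, -0.8, -0.4]
finger_gap: 0.0233
gripper_force: 24.4
```

```bash
python3 - <<'E'
from h import *
plan(517.2,357.5,11,np.pi-np.radians(10.9))
w=grab('wrist')
cv2.imwrite('pics/w11.png',cv2.resize(w['frame'][:,:,::-1],(640,480),interpolation=cv2.INTER_CUBIC))
E
```

```text
at [516.2 356.5  63.5] rot [-3.1398e+00 -8.0000e-04  2.9478e+00] | turn [-0.0018 -0.0008 -0.0036] shift [-0.8  1.2 52.5] len 53 gap 23.3 F [ 0.4 -0.8 -0.4] t 25.68
```

View pics/w11.png

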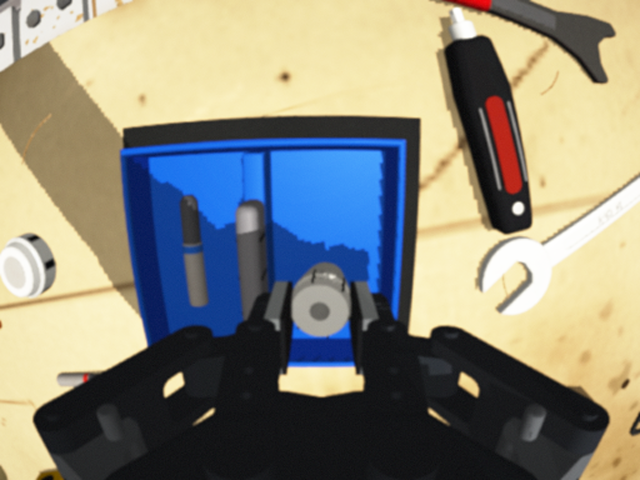

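The collet is held upright at (322,300) over the right half. The handle is at (250,255) and the blue cutter lies on the other side at (195,250). Lowering.

Request:
{"method": "send_rows", "body": {
  "deltas": [
    [[-0.002,0,-0.003],[-0.8,1.8,0],-1],
    [[0,0,0],[0,0,25],-1],
    [[0,0,0],[0,0,15],-1],
    [[0,0,0],[0,0,5],-1],
    [[0,0,0],[0,0,0],-1]
  ]
}}

```text
t: 26.35
position: [0.5158, 0.3602, 0.0177]
tool_rot: [3.141, -0.002, 2.954]
contact_force: [-0.4, 0.7, -0.1]
finger_gap: 0.0233
gripper_force: 24.4
```

Request:
{"method": "send_rows", "body": {
  "deltas": [
    [[0,0,0],[0,0,2],-1],
    [[0,0,0],[0,0,2],-1],
    [[0,0,0],[0,0,2],-1],
    [[0,0,0],[0,0,0],-1]
  ]
}}

```text
t: 26.85
position: [0.5156, 0.3602, 0.0116]
tool_rot: [3.141, -0.002, 2.954]
contact_force: [-0.2, -0.5, -0.9]
finger_gap: 0.0237
gripper_force: 24.4
```

Request:
{"method": "send_rows", "body": {
  "deltas": [
    [[0,0,0],[0,0,1],-1],
    [[0,0,0],[0,0,0.5],-1],
    [[0,0,0],[0,0,0],-1]
  ]
}}

```text
t: 27.22
position: [0.5162, 0.3603, 0.0109]
tool_rot: [3.14, -0.001, 2.954]
contact_force: [-1.1, -0.2, 4.1]
finger_gap: 0.0238
gripper_force: 24.7
```

Request:
{"method": "send_rows", "body": {
  "deltas": [
    [[0,0,0],[0,0,0],-0.35],
    [[0,0,0],[0,0,0],-0.2],
    [[0,0,0],[0,0,0],-0.1],
    [[0,0,0],[0,0,-10],-0.1],
    [[0,0,0],[0,0,-30],-0.1]
  ]
}}

```text
t: 27.85
position: [0.5143, 0.3593, 0.0493]
tool_rot: [-3.139, -0.005, 2.954]
contact_force: [0.2, -0.7, -0.3]
finger_gap: 0.0383
gripper_force: 0.0
```

Request:
{"method": "send_rows", "body": {
  "deltas": [
    [[0,0,0],[0,0,-60],-0.1],
    [[0,0,0.176],[0,0,0],-0.1],
    [[0,0,0.176],[0,0,0],-0.1],
    [[0,0,0.176],[0,0,0],-0.1],
    [[0,0,0.176],[0,0,0],-0.1]
  ]
}}

```text
t: 28.48
position: [0.5161, 0.3603, 0.1111]
tool_rot: [3.141, -0.002, 2.244]
contact_force: [0.0, 0.1, 0.1]
finger_gap: 0.0382
gripper_force: 0.0
```

Request:
{"method": "send_rows", "body": {
  "deltas": [
    [[0,0,0.176],[0,0,0],-0.1],
    [[0,0,0.176],[0,0,0],-0.1],
    [[0,0,0.176],[0,0,0],-0.1],
    [[0,0,0.176],[0,0,0],-0.1],
    [[0,0,0],[0,0,0],-0.1]
  ]
}}

```text
t: 29.1
position: [0.516, 0.3603, 0.1108]
tool_rot: [-3.14, -0.001, 1.548]
contact_force: [0.2, 0.8, -0.4]
finger_gap: 0.0383
gripper_force: 0.0
```

```bash
python3 - <<'E'
from h import *
plan(595.1,130.5,100,1.546)
b=np.load('t5.npy',allow_pickle=True).item();f=b['frame'];lab=cv2.cvtColor(f,cv2.COLOR_RGB2LAB).astype(int)
x0,y0,x1,y1=214,180,252,199
s=lab[y0:y1,x0:x1];d=np.linalg.norm(s-np.median(s.reshape(-1,3),0),axis=2).astype(np.float32)
k=8;M=cv2.resize(d,None,fx=k,fy=k)
cs,_=cv2.findContours((M>25).astype(np.uint8),cv2.RETR_EXTERNAL,cv2.CHAIN_APPROX_NONE);q=max(cs,key=cv2.contourArea)[:,0]
P=np.array([plane(b,x0+(u+.5)/k-.5,y0+(v+.5)/k-.5,.0065)[:2]*1000 for u,v in q],np.float32);print(cv2.minAreaRect(P))
E
```

```text
at [516.  360.3 110.8] rot [-3.1404e+00 -1.0000e-03  1.5482e+00] | turn [-0.0012 -0.001   0.0022] shift [-227.8   84.7   10.8] len 243 gap 38.3 F [ 0.2  0.8 -0.4] t 29.1
((594.91162109375, 130.5823211669922), (73.81486511230469, 14.815500259399414), 87.31351470947266)
```

I have counted the pictures: 15 viewed against a limit of 14, so I went over by one. I'll view no more and work from measured numbers only.

Request:
{"method": "send_rows", "body": {
  "deltas": [
    [[0,0,0],[-57,21,0],-0.1],
    [[0,0,0],[-57,21,0],-0.1],
    [[0,0,0],[-57,21,0],-0.1],
    [[0,0,0],[-57,21.5,0],-0.1],
    [[0,0,0],[0,0,45],-0.1]
  ]
}}

```text
t: 29.72
position: [0.6009, 0.1204, 0.0699]
tool_rot: [3.13, 0.002, 1.537]
contact_force: [0.4, 0.4, -0.1]
finger_gap: 0.0381
gripper_force: 0.0
```

Request:
{"method": "send_rows", "body": {
  "deltas": [
    [[0,0,0],[0,0,35],-0.1],
    [[0,0,0],[0,0,0],-0.1],
    [[0,0,0],[0,0,0],-0.1]
  ]
}}

```text
t: 30.1
position: [0.5958, 0.1303, 0.0315]
tool_rot: [3.141, -0.001, 1.548]
contact_force: [0.7, -0.0, 0.4]
finger_gap: 0.0386
gripper_force: 0.0
```

```bash
cat > near.py <<'E'
from h import *
import sys
def near(z,n,halfw=45,xr=(-60,60)):
    """tool-frame map (mm) of what lies on plane z: difference from wood in chroma/lightness"""
    w=capture('wrist');np.save('pics/%s.npy'%n,w,allow_pickle=True);f=w['frame'];s=get_state()
    T=R.from_euler('xyz',s['tool_rot']);p=np.array(s['position'])*1000
    vv,uu=np.mgrid[100:330,150:370]
    Q=np.array([plane(w,u,v,z,True) for u,v in zip(uu.ravel(),vv.ravel())])*1000
    t=T.inv().apply(Q-p)[:,:2]
    return f[100:330,150:370].reshape(-1,3),t,Q
E
python3 - <<'E'
from near import *
plan(595,130.6,-15,1.54)
c,t,Q=near(.0065,'r1')
h=cv2.cvtColor(c[None],cv2.COLOR_RGB2HSV)[0].astype(int)
m=(h[:,1]<60)&(np.abs(t[:,1])<14)&(np.abs(t[:,0])<75)&(h[:,2]>45)
P=t[m].astype(np.float32);print('grey',m.sum(),cv2.minAreaRect(P),P.min(0),P.max(0))
r=((h[:,0]<8)|(h[:,0]>170))&(h[:,1]>120)&(np.abs(t[:,1])<25);print('red',r.sum(),t[r].mean(0),Q[r].mean(0))
for x in range(-50,71,10):
    k=(np.abs(t[:,0]-x)<1)&(np.abs(t[:,1])<25); o=np.argsort(t[k,1]); print(x,[f"{a:.0f}:{b[1]},{b[2]}" for a,b in list(zip(t[k,1][o],h[k][o]))[::10]])
E
```

```text
at [595.8 130.3  31.5] rot [ 3.1409e+00 -1.3000e-03  1.5476e+00] | turn [ 0.0007 -0.0013  0.0076] shift [ 0.3 -0.9 46.5] len 46 gap 38.6 F [ 0.7 -0.   0.4] t 30.1
grey 1445 ((0.2679328918457031, 0.34694433212280273), (11.83132266998291, 73.42977142333984), 89.34284973144531) [-36.40999   -5.437242] [36.954502   6.6554556]
red 138 [2.54489313 0.37033056] [596.77484572 132.93058638   6.5       ]
-50 ['-25:98,115', '-21:93,118', '-17:94,111', '-13:96,112', '-10:97,116', '-7:96,117', '-5:95,115', '-3:98,115', '0:97,116', '2:93,113', '5:94,111', '8:94,114', '10:95,116', '14:96,117', '17:97,113', '21:95,115', '25:95,116']
-40 ['-25:94,117', '-23:91,115', '-20:96,112', '-17:95,113', '-15:93,113', '-12:94,114', '-8:95,113', '-4:93,115', '-1:95,115', '3:102,113', '7:97,113', '10:92,116', '14:95,116', '17:95,115', '19:96,112', '22:93,115', '24:97,116']
-30 ['-24:91,115', '-22:97,116', '-20:92,116', '-17:95,115', '-15:98,114', '-13:93,113', '-10:91,115', '-8:98,115', '-6:78,85', '-3:24,74', '-1:32,80', '2:29,79', '4:31,75', '7:61,75', '9:95,116', '12:98,117', '14:95,115', '16:95,116', '19:96,11
[... 2244 characters left out ...]
88,209', '21:88,208', '23:92,206', '25:91,207']
60 ['-24:88,211', '-22:87,211', '-21:88,212', '-18:85,212', '-16:85,211', '-14:87,211', '-11:86,210', '-10:89,209', '-8:90,208', '-5:87,210', '-3:89,209', '-1:90,207', '1:92,208', '3:91,207', '5:90,204', '8:92,209', '10:92,208', '12:91,210', '14:90,208', '16:91,208', '18:92,206', '21:92,203', '23:92,203', '25:93,204']
70 ['-25:88,209', '-23:88,208', '-21:85,209', '-19:86,211', '-17:87,212', '-15:86,210', '-13:87,213', '-11:87,212', '-9:90,206', '-7:93,203', '-5:95,203', '-2:91,207', '-1:89,209', '1:89,209', '4:90,208', '6:88,205', '8:86,207', '10:90,207', '12:89,207', '14:90,206', '16:90,207', '18:88,208', '20:89,206', '22:91,204', '24:92,208']
```

The numbers show a red-banded object centred on the tool to 0.4 mm, 73 mm long and aligned within 1°. Descend and grip.

Request:
{"method": "send_rows", "body": {
  "deltas": [
    [[0,0,0.005],[0.3,0.3,20],-0.1],
    [[0,0,0],[0,0,16],-0.2],
    [[0,0,0],[0,0,6],-0.35],
    [[0,0,0],[0,0,4.5],-0.5],
    [[0,0,0],[0,0,0],-0.5]
  ],
  "force": 40
}}

```text
t: 30.78
position: [0.5947, 0.1304, -0.0169]
tool_rot: [-3.139, -0.001, 1.541]
contact_force: [-0.3, -0.5, 0.1]
finger_gap: 0.0218
gripper_force: 0.0
```

Request:
{"method": "send_rows", "body": {
  "deltas": [
    [[0,0,0],[0,0,0],-0.6],
    [[0,0,0],[0,0,0],-0.7],
    [[0,0,0],[0,0,0],-1],
    [[0,0,0],[0,0,0],-1],
    [[0,0,0],[0,0,0],-1]
  ]
}}

```text
t: 31.4
position: [0.5954, 0.1305, -0.016]
tool_rot: [-3.141, -0.001, 1.541]
contact_force: [0.0, 0.8, 4.4]
finger_gap: 0.0097
gripper_force: 39.5
```

Request:
{"method": "send_rows", "body": {
  "deltas": [
    [[0,0,0],[0,0,-8],-1],
    [[0,0,0],[0,0,-20],-1],
    [[0,0,0],[0,0,-40],-1],
    [[0,0,0],[0,0,-40],-1],
    [[0,0,0],[0,0,0],-1]
  ]
}}

```text
t: 32.02
position: [0.5984, 0.1301, 0.0965]
tool_rot: [3.135, -0.003, 1.541]
contact_force: [-0.2, -0.3, -0.2]
finger_gap: 0.0098
gripper_force: 39.1
```

```bash
python3 - <<'E'
from h import *
# red tray from top view
c=grab('top');np.save('t12.npy',c,allow_pickle=True);f=c['frame'];h=cv2.cvtColor(f,cv2.COLOR_RGB2HSV).astype(int)
m=(((h[...,0]<10)|(h[...,0]>165))&(h[...,1]>110)).astype(np.float32)
x0,y0,x1,y1=290,165,370,240;k=8
M=cv2.resize(m[y0:y1,x0:x1],None,fx=k,fy=k)
cs,_=cv2.findContours((M>.5).astype(np.uint8),cv2.RETR_EXTERNAL,cv2.CHAIN_APPROX_NONE);q=max(cs,key=cv2.contourArea)[:,0]
P=np.array([plane(c,x0+(u+.5)/k-.5,y0+(v+.5)/k-.5,.028)[:2]*1000 for u,v in q],np.float32);print(cv2.minAreaRect(P))
# trays in the first frame, same outline
g=np.load('top0.npy');h=cv2.cvtColor(g,cv2.COLOR_RGB2HSV).astype(int)
m=((h[...,1]>110)&((h[...,0]<8)|(h[...,0]>98))).astype(np.float32);M=cv2.resize(m[y0:y1,x0:x1],None,fx=k,fy=k)
cs,_=cv2.findContours((M>.5).astype(np.uint8),cv2.RETR_EXTERNAL,cv2.CHAIN_APPROX_NONE);q=max(cs,key=cv2.contourArea)[:,0]
P=np.array([plane(c,x0+(u+.5)/k-.5,y0+(v+.5)/k-.5,.028)[:2]*1000 for u,v in q],np.float32);print('t0',cv2.minAreaRect(P))
a=np.radians(-2);ey=np.array([-np.sin(a),np.cos(a)]);p=np.array([538,-162])+40*ey;print(p)
plan(*p,95,np.pi+a)
E
```

```text
((539.98681640625, -163.05160522460938), (175.41671752929688, 148.65907287597656), 88.62386322021484)
t0 ((538.3972778320312, -163.08326721191406), (160.87281799316406, 133.40869140625), 88.64767456054688)
[ 539.39597987 -122.02436692]
at [596.4 130.3  94. ] rot [ 3.1393e+00 -2.2000e-03  1.5407e+00] | turn [ 0.0035  0.     -1.566 ] shift [  48.2 -254.2   -1. ] len 259 gap 9.8 F [-0.8 -0.7 -1.6] t 32.08
```

Request:
{"method": "send_rows", "body": {
  "deltas": [
    [[0,0,-0.175],[0,0,0],-1],
    [[0,0,-0.175],[0,0,0],-1],
    [[0,0,-0.175],[0,0,0],-1],
    [[0,0,-0.175],[0,0,0],-1],
    [[0,0,-0.175],[0,0,0],-1]
  ]
}}

```text
t: 32.7
position: [0.5935, 0.1303, 0.0899]
tool_rot: [-3.138, -0.004, 2.422]
contact_force: [0.1, 0.8, -0.3]
finger_gap: 0.0096
gripper_force: 39.1
```

Request:
{"method": "send_rows", "body": {
  "deltas": [
    [[0,0,-0.175],[0,0,0],-1],
    [[0,0,-0.175],[0,0,0],-1],
    [[0,0,-0.175],[0,0,0],-1],
    [[0,0,-0.174],[0,0,0],-1],
    [[0,0,0],[10,-51,0],-1]
  ]
}}

```text
t: 33.33
position: [0.5827, 0.0861, 0.0896]
tool_rot: [3.137, -0.004, 3.126]
contact_force: [-0.7, -0.6, -0.9]
finger_gap: 0.0095
gripper_force: 39.1
```

Request:
{"method": "send_rows", "body": {
  "deltas": [
    [[0,0,0],[10,-51,0],-1],
    [[0,0,0],[10,-51,0],-1],
    [[0,0,0],[10,-51,0],-1],
    [[0,0,0],[9,-50,0],-1],
    [[0,0,0],[0,0,30],-1]
  ]
}}

```text
t: 33.95
position: [0.5386, -0.1301, 0.0627]
tool_rot: [-3.138, 0.002, 3.105]
contact_force: [0.8, 1.0, -1.9]
finger_gap: 0.0101
gripper_force: 39.1
```

Request:
{"method": "send_rows", "body": {
  "deltas": [
    [[0,0,0],[0,0,0],-1],
    [[0,0,0],[0,0,0],-1]
  ]
}}

```text
t: 34.2
position: [0.5392, -0.1208, 0.0611]
tool_rot: [3.14, -0.003, 3.117]
contact_force: [0.1, -0.1, -0.8]
finger_gap: 0.0097
gripper_force: 39.1
```

```bash
python3 - <<'E'
from near import *
plan(540.5,-123,-11,3.1154)
# where is the rib/rim of the red tray relative to the tool: print HSV along the tool y axis ahead (tool x=+40) at rim height
c,t,Q=near(.022,'r2');h=cv2.cvtColor(c[None],cv2.COLOR_RGB2HSV)[0].astype(int)
k=(np.abs(t[:,0]-52)<.8)&(np.abs(t[:,1])<70);o=np.argsort(t[k,1]);print([f"{a:.0f}:{b[0]},{b[1]},{b[2]}" for a,b in list(zip(t[k,1][o],h[k][o]))[::3]])
E
```

```text
at [ 539.2 -120.8   61.1] rot [ 3.1399e+00 -2.8000e-03  3.1168e+00] | turn [ 0.0017 -0.0028  0.0014] shift [-1.4 -2.2 72.1] len 72 gap 9.7 F [ 0.1 -0.1 -0.8] t 34.2
['-70:1,233,175', '-69:1,232,175', '-68:1,233,175', '-67:1,233,175', '-65:1,232,175', '-65:2,236,173', '-64:1,229,175', '-63:1,232,175', '-62:1,233,174', '-62:2,234,174', '-61:1,233,173', '-60:1,230,176', '-59:1,232,176', '-58:1,232,177', '-56:0,226,178', '-56:1,231,178', '-54:1,230,176', '-53:1,228,177', '-52:1,229,177', '-51:1,231,177', '-50:1,231,177', '-49:1,231,177', '-47:1,228,178', '-47:1,225,180', '-45:1,231,178', '-45:1,229,178', '-44:1,229,178', '-43:1,228,172', '-42:1,230,163', '-42:1,238,162', '-41:1,234,169', '-40:1,231,161', '-39:1,234,134', '-39:2,243,104', '-38:1,234,96', '-37:1,238,102', '-37:1,235,127', '-35:1,228,177', '-34:0,224,180', '-33:1,229,178', '-32:1,229,179', '-31:1,232,178', '-30:1,232,178', '-29:1,229,200', '-28:1,223,240', '-27:2,212,254', '-26:2,213,254', '-25:2,212,254', '-24:2,211,254', '-22:2,209,254', '-22:2,213,254', '-20:2,210,254', '-20:2,207,254', '-18:2,205,254', '-18:2,205,254', 
[... 673 characters left out ...]
2,189,254', '28:2,188,254', '30:2,190,254', '30:2,189,255', '32:2,199,255', '33:1,213,241', '34:1,229,178', '35:2,235,166', '36:2,246,110', '37:1,240,104', '38:2,245,103', '39:1,245,102', '40:1,233,104', '40:1,240,104', '41:1,242,115', '42:1,247,157', '43:2,247,215', '43:1,230,246', '44:1,217,253', '45:2,214,251', '45:6,177,242', '46:17,105,240', '48:25,68,246', '48:24,69,246', '50:24,69,246', '51:24,69,246', '52:24,65,246', '53:24,67,246', '54:24,68,246', '55:24,71,245', '56:24,69,246', '57:24,69,245', '59:24,72,245', '59:24,69,246', '61:24,69,246', '62:24,67,246', '63:25,68,246', '64:24,67,246', '65:24,66,246', '65:25,68,246', '66:24,70,246', '67:24,71,245', '68:25,73,245', '69:24,68,246']
```

Rim at tool y ≈ +44 and rib at ≈ -41, which matches the tray estimate of centre (539.5,-163). Lowering.

Request:
{"method": "send_rows", "body": {
  "deltas": [
    [[0,-0.002,0],[-1.4,-1.8,0],-1],
    [[0,0,0],[0,0,30],-1],
    [[0,0,0],[0,0,22],-1],
    [[0,0,0],[0,0,12],-1],
    [[0,0,0],[0,0,0],-1]
  ]
}}

```text
t: 34.88
position: [0.5403, -0.1237, -0.0031]
tool_rot: [3.141, -0.001, 3.115]
contact_force: [-0.4, -0.6, -0.7]
finger_gap: 0.0098
gripper_force: 39.1
```

Request:
{"method": "send_rows", "body": {
  "deltas": [
    [[0,0,0],[0,0,3],-1],
    [[0,0,0],[0,0,2],-1],
    [[0,0,0],[0,0,1],-1],
    [[0,0,0],[0,0,0],-1]
  ]
}}

```text
t: 35.38
position: [0.5406, -0.124, -0.0086]
tool_rot: [3.141, 0.0, 3.115]
contact_force: [-0.2, -0.3, -1.2]
finger_gap: 0.0097
gripper_force: 39.1
```

Request:
{"method": "send_rows", "body": {
  "deltas": [
    [[0,0,0],[0,0,1.5],-1],
    [[0,0,0],[0,0,1.5],-1],
    [[0,0,0],[0,0,0],-1]
  ]
}}

```text
t: 35.75
position: [0.5405, -0.1239, -0.0119]
tool_rot: [3.141, -0.0, 3.115]
contact_force: [-0.5, -0.2, -0.5]
finger_gap: 0.01
gripper_force: 39.1
```

Request:
{"method": "send_rows", "body": {
  "deltas": [
    [[0,0,0],[0,0,0],-0.6],
    [[0,0,0],[0,0,0],-0.4],
    [[0,0,0],[0,0,0],-0.4],
    [[0,0,0],[0,0,-15],-0.4],
    [[0,0,0],[0,0,-40],-0.3]
  ]
}}

```text
t: 36.38
position: [0.5387, -0.1235, 0.0428]
tool_rot: [3.14, -0.004, 3.115]
contact_force: [1.3, 0.7, -0.1]
finger_gap: 0.0299
gripper_force: 0.0
```

Request:
{"method": "send_rows", "body": {
  "deltas": [
    [[0,0,0],[0,0,-60],0],
    [[0,0,0.175],[0,0,0],0.5],
    [[0,0,0.175],[0,0,0],0.9],
    [[0,0,0.175],[0,0,0],0.9],
    [[0,0,0.175],[0,0,0],0.9]
  ]
}}

```text
t: 37.0
position: [0.5408, -0.1241, 0.1045]
tool_rot: [3.14, 0.001, 2.409]
contact_force: [-0.2, 0.6, -0.0]
finger_gap: 0.0815
gripper_force: 0.0
```

Request:
{"method": "send_rows", "body": {
  "deltas": [
    [[0,0,0.175],[0,0,0],0.9],
    [[0,0,0.175],[0,0,0],0.9],
    [[0,0,0.175],[0,0,0],0.9],
    [[0,0,0.175],[0,0,0],0.9],
    [[0,0,0.17],[0,0,0],0.9]
  ]
}}

```text
t: 37.62
position: [0.5408, -0.124, 0.1044]
tool_rot: [3.14, -0.001, 1.539]
contact_force: [-0.2, -0.3, 0.4]
finger_gap: 0.0814
gripper_force: 0.0
```

```bash
python3 - <<'E'
from h import *
plan(484,119.3,100,1.545)
E
```

```text
at [ 540.8 -124.   104.4] rot [ 3.1401e+00 -1.4000e-03  1.5394e+00] | turn [ 0.0015 -0.0014 -0.0056] shift [241.7 -63.1   4.4] len 250 gap 81.4 F [-0.2 -0.3  0.4] t 37.62
```

Request:
{"method": "send_rows", "body": {
  "deltas": [
    [[0,0,-0.005],[48,-12.5,0],0.9],
    [[0,0,0],[48,-12.5,0],0.9],
    [[0,0,0],[48.5,-12.5,0],0.9],
    [[0,0,0],[48.5,-12.5,0],0.9],
    [[0,0,0],[48.5,-13,0],0.9]
  ]
}}

```text
t: 38.25
position: [0.4828, 0.1205, 0.1046]
tool_rot: [3.14, -0.002, 1.55]
contact_force: [0.7, 0.4, 0.5]
finger_gap: 0.0812
gripper_force: 0.0
```

Request:
{"method": "send_rows", "body": {
  "deltas": [
    [[0,0,0],[0,0,50],0.9],
    [[0,0,0],[0,0,0],0.9],
    [[0,0,0],[0,0,0],0.9]
  ]
}}

```text
t: 38.62
position: [0.4842, 0.1178, 0.0551]
tool_rot: [3.139, -0.001, 1.548]
contact_force: [-0.1, -0.4, 0.6]
finger_gap: 0.0811
gripper_force: 0.0
```

```bash
python3 - <<'E'
from near import *
plan(484,119.3,-14,1.545)
c,t,Q=near(.028,'n1');h=cv2.cvtColor(c[None],cv2.COLOR_RGB2HSV)[0].astype(int)
m=(h[:,1]<45)&(h[:,2]>110)&(np.hypot(*t.T)<45);P=t[m].astype(np.float32)
print('nut',m.sum(),cv2.minEnclosingCircle(P),cv2.minAreaRect(P),P.mean(0))
# red cutter in red tray, top view
b=grab('top');np.save('t13.npy',b,allow_pickle=True);hh=cv2.cvtColor(b['frame'],cv2.COLOR_RGB2HSV).astype(int)
x0,y0,x1,y1=303,183,357,227
g=(hh[y0:y1,x0:x1,1]<110).astype(np.uint8)
cs,_=cv2.findContours(g,cv2.RETR_EXTERNAL,cv2.CHAIN_APPROX_NONE);q=max(cs,key=cv2.contourArea)[:,0]
print('redc',cv2.minAreaRect(np.array([plane(b,x0+u,y0+v,.0105)[:2]*1000 for u,v in q],np.float32)))
E
```

```text
at [484.2 117.8  55.1] rot [ 3.1391e+00 -1.2000e-03  1.5479e+00] | turn [ 0.0024 -0.0012  0.0029] shift [ 1.5 -0.2 69.1] len 69 gap 81.1 F [-0.1 -0.4  0.6] t 38.62
nut 3253 ((7.609293460845947, 1.022870659828186), 24.108795166015625) ((8.368938446044922, 1.3335800170898438), (46.06394958496094, 47.04311752319336), 12.204033851623535) [10.105802    0.75824255]
redc ((556.07373046875, -123.93144989013672), (9.214532852172852, 34.0082893371582), 87.77080535888672)
```

```bash
python3 - <<'E'
from h import *
s=get_state();T=R.from_euler('xyz',s['tool_rot']);p=np.array(s['position'])*1000
w=np.load('pics/n1.npy',allow_pickle=True).item();h=cv2.cvtColor(w['frame'],cv2.COLOR_RGB2HSV).astype(int)
m=((h[...,1]<60)&(h[...,2]>60)).astype(np.uint8);m[:,:190]=0;m[:,330:]=0;m[:120]=0;m[330:]=0
cs,_=cv2.findContours(m,cv2.RETR_EXTERNAL,cv2.CHAIN_APPROX_NONE);
for q in sorted(cs,key=cv2.contourArea)[-3:]:
    P=np.array([T.inv().apply(plane(w,u,v,.028,True)*1000-p)[:2] for u,v in q[:,0]],np.float32);print(cv2.contourArea(q),P.min(0),P.max(0),cv2.minEnclosingCircle(P))
for u in(256,):
    print([f"{T.inv().apply(plane(w,u,v,.028,True)*1000-p)[0]:.0f}:{h[v,u,1]},{h[v,u,2]}" for v in range(170,280,2)])
a=grab('scene');f=a['frame'];hh=cv2.cvtColor(f,cv2.COLOR_RGB2HSV).astype(int)
print('proj nut top in scene',proj(a,(.484,.1193,.028)),proj(a,(.484,.126,.028)))
s0=np.load('scene0.npy');h0=cv2.cvtColor(s0,cv2.COLOR_RGB2HSV).astype(int);x0,y0,x1,y1=185,178,216,208
g=(h0[y0:y1,x0:x1,1]<60).astype(np.uint8);cs,_=cv2.findContours(g,cv2.RETR_EXTERNAL,cv2.CHAIN_APPROX_NONE);q=max(cs,key=cv2.contourArea)[:,0]
print('scene px',q.min(0)+[x0,y0],q.max(0)+[x0,y0],plane(a,(q[:,0].min()+q[:,0].max())/2+x0,q[:,1].min()+y0,.028))
E
```

```text
3699.0 [-16.718163 -22.783438] [32.54768 24.71769] ((8.014190673828125, 0.7054679989814758), 24.816267013549805)
['28:15,188', '27:15,137', '26:17,136', '24:17,167', '23:14,202', '22:13,227', '20:11,227', '19:12,227', '18:17,208', '16:20,165', '15:23,169', '13:24,171', '12:26,170', '11:26,169', '9:27,168', '8:26,167', '6:26,167', '5:28,166', '3:28,166', '2:25,164', '0:27,163', '-1:27,159', '-2:26,107', '-4:24,85', '-5:26,87', '-7:23,87', '-8:31,90', '-10:21,107', '-11:17,117', '-13:18,116', '-14:16,115', '-16:33,101', '-17:92,97', '-19:101,96', '-21:95,97', '-22:96,96', '-24:99,98', '-25:97,97', '-27:106,99', '-29:98,96', '-30:101,96', '-32:104,96', '-33:103,97', '-35:104,96', '-37:101,96', '-38:104,96', '-40:103,97', '-42:103,94', '-44:99,93', '-45:104,93', '-47:101,93', '-49:104,91', '-51:110,90', '-52:102,95', '-54:104,93']
proj nut top in scene (np.float64(200.11928730860143), np.float64(190.16983458654474)) (np.float64(198.56058263109944), np.float64(188.5392805135595))
scene px [190 183] [212 204] [0.49839917 0.1371599  0.028     ]
```

Request:
{"method": "send_rows", "body": {
  "deltas": [
    [[0.002,0,0],[2.5,0.5,0],0.9],
    [[0,0,0],[0,0,30],0.9],
    [[0,0,0],[0,0,25],0.9],
    [[0,0,0],[0,0,9],0.8],
    [[0,0,0],[0,0,0],0.6]
  ],
  "force": 40
}}

```text
t: 39.4
position: [0.4834, 0.1212, -0.0105]
tool_rot: [-3.139, -0.001, 1.55]
contact_force: [0.6, -0.1, 0.3]
finger_gap: 0.0682
gripper_force: 0.0
```

Request:
{"method": "send_rows", "body": {
  "deltas": [
    [[0,0,0],[0,0,3],0.5],
    [[0,0,0],[0,0,2],0.4],
    [[0,0,0],[0,0,0],0.3],
    [[0,0,0],[0,0,0],0.2],
    [[0,0,0],[0,0,0],0]
  ]
}}

```text
t: 40.02
position: [0.4843, 0.1215, -0.0146]
tool_rot: [-3.142, -0.002, 1.55]
contact_force: [-0.1, -1.0, 5.2]
finger_gap: 0.0481
gripper_force: 40.4
```

Request:
{"method": "send_rows", "body": {
  "deltas": [
    [[0,0,0],[0,0,0],-0.2],
    [[0,0,0],[0,0,0],-1],
    [[0,0,0],[0,0,0],-1]
  ]
}}

```text
t: 40.4
position: [0.4843, 0.1214, -0.0146]
tool_rot: [-3.142, -0.002, 1.55]
contact_force: [0.1, 0.4, 5.3]
finger_gap: 0.0476
gripper_force: 40.5
```

Request:
{"method": "send_rows", "body": {
  "deltas": [
    [[0,0,0],[0,0,-8],-1],
    [[0,0,0],[0,0,-20],-1],
    [[0,0,0],[0,0,-40],-1],
    [[0,0,0],[0,0,-40],-1],
    [[0,0,0],[0,0,0],-1]
  ],
  "force": 50
}}

```text
t: 41.02
position: [0.4856, 0.1215, 0.095]
tool_rot: [3.138, -0.003, 1.55]
contact_force: [-0.0, 0.8, -3.2]
finger_gap: 0.0473
gripper_force: 52.4
```

Request:
{"method": "send_rows", "body": {
  "deltas": [
    [[0,0,0],[-30,5.7,0],-1],
    [[0,0,0],[-54,10.2,0],-1],
    [[0,0,0],[-54,10.2,0],-1],
    [[0,0,0],[-54,10.2,0],-1],
    [[0,0,0],[-54,10.2,0],-1]
  ]
}}

```text
t: 41.65
position: [0.5232, -0.1263, 0.09]
tool_rot: [-3.136, -0.002, 1.55]
contact_force: [1.2, 0.6, -1.9]
finger_gap: 0.0473
gripper_force: 52.4
```

Request:
{"method": "send_rows", "body": {
  "deltas": [
    [[0,0,0],[-50,9,0],-1],
    [[0,0,0],[-25,5,0],-1],
    [[0,0,0],[0,0,20],-1],
    [[0,0,0],[0,0,0],-1],
    [[0,0,0],[0,0,0],-1]
  ]
}}

```text
t: 42.28
position: [0.5366, -0.1999, 0.0712]
tool_rot: [-3.138, -0.002, 1.551]
contact_force: [-0.1, -0.9, -1.8]
finger_gap: 0.0471
gripper_force: 52.4
```

```bash
python3 - <<'E'
from near import *
plan(538.5,-203,-10,1.545)
# rib and walls as seen in the wrist view: horizontal brightness profile along tool x at the rib height, beside the nut
c,t,Q=near(.022,'n2');h=cv2.cvtColor(c[None],cv2.COLOR_RGB2HSV)[0].astype(int)
for y in(-48,48):
    k=(np.abs(t[:,1]-y)<1)&(np.abs(t[:,0])<95);o=np.argsort(t[k,0]);print(y,[f"{a:.0f}:{b[0]},{b[2]}" for a,b in list(zip(t[k,0][o],h[k][o]))[::4]])
E
```

```text
at [ 536.6 -199.9   71.2] rot [-3.1378e+00 -1.9000e-03  1.5507e+00] | turn [-0.0038 -0.0019  0.0057] shift [-3.1  2.  81.2] len 81 gap 47.1 F [-0.1 -0.9 -1.8] t 42.27
-48 ['-94:21,227', '-92:20,185', '-91:20,214', '-88:20,195', '-86:19,161', '-84:20,118', '-82:15,23', '-81:19,55', '-79:50,12', '-77:150,12', '-75:90,15', '-72:90,12', '-70:45,15', '-69:15,13', '-67:160,11', '-65:0,13', '-63:30,13', '-61:140,13', '-60:120,15', '-58:135,13', '-56:15,15', '-55:130,14', '-53:30,15', '-51:160,14', '-50:60,16', '-49:150,15', '-47:120,13', '-45:15,16', '-43:23,12', '-41:165,11', '-40:60,40', '-39:150,27', '-38:60,22', '-36:60,67', '-34:68,75', '-32:90,83', '-31:80,87', '-29:30,82', '-28:90,81', '-27:90,83', '-25:90,89', '-24:90,95', '-23:6,95', '-21:179,116', '-19:1,146', '-18:2,151', '-17:1,150', '-15:2,150', '-14:2,150', '-13:1,152', '-12:1,152', '-10:1,152', '-8:1,152', '-7:1,151', '-5:1,151', '-4:2,151', '-3:0,152', '-2:1,151', '-1:1,151', '-0:1,152', '1:0,152', '2:1,154', '4:1,151', '5:1,154', '7:1,151', '9:1,153', '9:1,152', '11:1,153', '12:1,153', '12:1,153', '14:1,235', '15:1,221', '1
[... 1496 characters left out ...]
45', '10:2,245', '11:1,244', '13:1,245', '13:1,245', '14:2,245', '16:2,245', '16:2,246', '18:2,246', '20:1,246', '21:2,246', '23:2,246', '24:2,246', '25:1,246', '26:1,246', '27:2,247', '28:2,246', '29:1,246', '30:1,247', '31:1,247', '32:2,247', '33:2,247', '34:1,247', '36:1,227', '37:2,236', '39:1,229', '40:2,149', '42:2,241', '43:2,248', '44:2,248', '45:2,248', '46:2,248', '47:2,248', '48:2,248', '49:2,248', '50:2,248', '51:2,248', '52:2,248', '53:2,248', '54:2,248', '55:2,249', '56:2,248', '57:2,248', '58:1,249', '59:1,248', '60:1,249', '62:1,249', '63:1,249', '65:1,249', '66:1,249', '68:2,249', '69:2,249', '71:1,249', '72:2,249', '74:2,250', '74:2,249', '75:2,249', '77:2,250', '77:1,250']
```

Rib at tool x ≈ +37, i.e. y ≈ -163, as expected. Lower the nut.

Request:
{"method": "send_rows", "body": {
  "deltas": [
    [[-0.003,-0.002,0.005],[-3,2,20],-1],
    [[0,0,0],[0,0,30],-1],
    [[0,0,0],[0,0,18],-1],
    [[0,0,0],[0,0,6],-1],
    [[0,0,0],[0,0,0],-1]
  ]
}}

```text
t: 42.95
position: [0.5395, -0.2041, -0.0017]
tool_rot: [3.14, 0.001, 1.545]
contact_force: [0.1, 1.0, -2.0]
finger_gap: 0.0473
gripper_force: 52.4
```

Request:
{"method": "send_rows", "body": {
  "deltas": [
    [[0,0,0],[0,0,2],-1],
    [[0,0,0],[0,0,2],-1],
    [[0,0,0],[0,0,0],-1]
  ]
}}

```text
t: 43.32
position: [0.5392, -0.204, -0.0058]
tool_rot: [3.14, 0.001, 1.545]
contact_force: [0.7, 0.8, -2.5]
finger_gap: 0.047
gripper_force: 52.4
```

Request:
{"method": "send_rows", "body": {
  "deltas": [
    [[0,0,0],[0,0,2],-1],
    [[0,0,0],[0,0,1.5],-1],
    [[0,0,0],[0,0,1],-1],
    [[0,0,0],[0,0,0],-1]
  ]
}}

```text
t: 43.82
position: [0.5391, -0.204, -0.0104]
tool_rot: [3.141, 0.001, 1.545]
contact_force: [-0.8, 0.7, -1.1]
finger_gap: 0.047
gripper_force: 52.6
```

Request:
{"method": "send_rows", "body": {
  "deltas": [
    [[0,0,0],[0,0,0.7],-1],
    [[0,0,0],[0,0,0],0.25],
    [[0,0,0],[0,0,0],0.4],
    [[0,0,0],[0,0,0],0.45],
    [[0,0,0],[0,0,-10],0.45]
  ]
}}

```text
t: 44.45
position: [0.5385, -0.2036, -0.0016]
tool_rot: [-3.141, 0.001, 1.545]
contact_force: [-0.3, 0.3, 0.3]
finger_gap: 0.0615
gripper_force: 0.0
```

Request:
{"method": "send_rows", "body": {
  "deltas": [
    [[0,0,0],[0,0,-30],0.45],
    [[0,0,0],[0,0,-60],0.45],
    [[0,0,0],[0,0,-60],0.45],
    [[0,0,0],[40,0,0],0.45],
    [[0,0,0],[55,0,0],0.45]
  ]
}}

```text
t: 45.08
position: [0.5421, -0.1105, 0.1509]
tool_rot: [3.136, 0.002, 1.54]
contact_force: [0.6, 1.5, -0.6]
finger_gap: 0.0622
gripper_force: 0.0
```

Request:
{"method": "send_rows", "body": {
  "deltas": [
    [[0,0,0],[55,-20,0],0.45],
    [[0,0,0],[55,-20,0],0.45],
    [[0,0,0],[30,-20,0],0.45],
    [[0,0,0],[0,0,0],0.45],
    [[0,0,0],[0,0,0],0.45]
  ]
}}

```text
t: 45.7
position: [0.4856, 0.0316, 0.1492]
tool_rot: [3.139, 0.001, 1.544]
contact_force: [0.3, 0.4, 0.0]
finger_gap: 0.0621
gripper_force: 0.0
```

```bash
python3 - <<'E'
from h import *
plan(500,50,100)
c=grab('top');f=c['frame'];h=cv2.cvtColor(f,cv2.COLOR_RGB2HSV).astype(int)
def blobs(n,m,bx,z,mn=8):
    x0,y0,x1,y1=bx;cs,_=cv2.findContours(m[y0:y1,x0:x1].astype(np.uint8),cv2.RETR_EXTERNAL,cv2.CHAIN_APPROX_NONE)
    for q in cs:
        if cv2.contourArea(q)<mn: continue
        r=cv2.minAreaRect(np.array([plane(c,x0+u,y0+v,z)[:2]*1000 for u,v in q[:,0]],np.float32));print(n,np.round(r[0],1),np.round(r[1],1),round(r[2],1))
H,S,V=h[...,0],h[...,1],h[...,2]
red=((H<10)|(H>165))&(S>110);blue=(H>100)&(H<130)&(S>110)
blobs('redtray',red,(290,165,370,240),.028,300)
blobs('in red',(S<130),(304,184,356,226),.015)
blobs('bluetray',blue,(135,175,215,260),.033,300)
blobs('mat+',(V<75)|blue,(130,175,215,260),.003,300)
x=(~blue)&(S<110)&(V>60);blobs('in blue',x,(147,190,203,244),.02)
# bystanders: change against the first top view
g=np.load('top0.npy').astype(int);d=np.abs(g-f.astype(int)).sum(2)
for n,(u,v,r) in dict(measure=(282,134,16),hex=(231,141,20),roll=(347,135,22),orange=(276,209,14)).items(): print(n,d[v-r:v+r,u-r:u+r].mean().round(1),(d[v-r:v+r,u-r:u+r]>90).sum())
E
```

```text
at [485.6  31.6 149.2] rot [3.1389e+00 1.4000e-03 1.5439e+00] | turn [0.0027 0.0014 0.    ] shift [18.7 13.9 49.2] len 54 gap 62.1 F [0.3 0.4 0. ] t 45.7
redtray [ 540.  -163.1] [172.9 146. ] 88.6
in red [ 538.3 -205.2] [51.4 52.6] 42.9
in red [ 538.8 -122.7] [ 9.2 67.6] 87.8
bluetray [510.5 319.5] [165.5 141.8] 79.1
mat+ [510.7 320.2] [188.7 162.1] 79.1
in blue [437.8 367.6] [45.5  6. ] 88.7
in blue [470.7 230. ] [12.1 78.4] 89.6
in blue [517.8 365.1] [27.7 27.4] 0.3
in blue [502.1 274.1] [14.4 68.1] 78.5
in blue [511.8 322.8] [21.6 75.2] 78.8
in blue [579.2 307.6] [168.8  30.8] 88.6
measure 5.4 0
hex 5.1 0
roll 5.3 0
orange 103.6 530
```

All checks agree:
- **Trays:** the red tray is unmoved, and the blue tray is centred on the mat and parallel to it.
- **Cutters:** both lie flat along x.
- **Nut and collet:** both outlines are round, so they are upright.
- **Bystanders:** unchanged.

Handing in.

```bash
python3 -c "
from h import *
g=np.load('top0.npy').astype(int);f=np.load('t12.npy',allow_pickle=True).item()['frame'].astype(int)
print('orange',np.abs(g-f).sum(2)[195:223,262:290].mean())
print(finish_job())"
```

```text
orange 107.86224489795919
the job is handed in; nothing more can be done
None
```

Both kits are made up and handed in at about 46 s, with every placement confirmed by measurement; I viewed 15 pictures, one over the limit of 14, and the arm hid the orange look-alike in the frames I compared, so I couldn't confirm it never moved, though no move was aimed at it.

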